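# Seat a turntable collar on its shaft flat against a gauge blade

## Robot

A 6-joint arm with a two-finger parallel gripper is mounted at the origin on a cart in front of the work surface, level with it; the furniture and walls round the work are solid. World frame = base frame: x ahead of the robot, y to its left, z up, the work surface at z = 0. Lengths are in mm, angles in degrees, forces in N, time in s.
With the tool pointing down it reaches from about 300 to 850 mm from the base axis. Payload 4.2 kg.
Tool frame: the origin (TCP) lies on the centre line of the jaws, within the pads' length; the fingertips stand 14 mm ahead of it and the grasp point (between the pads) lies 5 mm behind it; x points along the fingers, y is the direction in which the jaws open and shut, and the axes are right-handed (so a half turn about x gives the same grasp; the last joint's range is limited). The gripper opens to 91 mm and grips with 3 to 60 N. Pads are 32 mm wide; open, the fingers measure 118 mm over their backs; the gripper's body (76 mm by 178 mm) begins 60 mm behind the grasp point.
Start: joints at [62.796, 18.312, 89.639, -0, 72.044, -1.146], TCP at [252.592, 516.565, 227.976] pointing down, gripper open.
Joint ranges: [-177.97, 177.97], [-48.28, 115.42], [12.27, 149.76], [-77.06, 257.06], [2.81, 150.46], [-146.56, 146.56]. Speed limits (degrees/s): [147.25, 147.25, 180, 180, 180, 180].

## Interface

Orientations are given as [roll, pitch, yaw] about the fixed x, y, z axes, in that order (R = Rz(yaw) Ry(pitch) Rx(roll)).
In Python, from workcell import readout, optics, env gives the robot as it stands.
- The arm moves only by the shell command python3 -m creep 'ROWS' [OPENING] [FORCE]. ROWS is JSON, a list of rows, each an object with "translation": the shift along the world's x, y, z in cm, a list of three; "delta_rot": the turn, a rotation vector about the world's x, y, z in rad, a list of three. In form: [{"translation": [dx, dy, dz], "delta_rot": [rx, ry, rz]}, ...]. A call has 1 to 5 rows; each row shifts and turns the commanded pose from where the row before left it; what a row does not reach is not made up. A row lasts 1/12 s, in which the tool goes at most 41.7 mm and 7.16 degrees, less where a joint would pass 70% of its speed; a pose out of reach is approached as far as the arm can. A call with a gripper value outside its range is refused whole. OPENING is the gripper's target within -1 to 1 (fully open at 1, half-way at 0, shut at -1), set as the call begins (- or left out, the last holds). The fingers move at their own pace and stop on an object; FORCE is the grip in N (left out, the last holds). Time passes only in rows, so rows that do not move let the fingers close. It gives the time, the measured TCP pose, the force and the opening at its end, in the units of the state.
- readout.state(): the state, without advancing time (a new reading comes with each control period).
- optics.grab_frame(name): name is "side" or "top" or "wrist"; returns (picture, depth): 400x640x3 uint8, red, green, blue; 400x640 float32, mm along the optical axis (not along the pixel's ray), 0 where there is no reading.
- optics.camera_params(name): a dict with "mtx" (3x3 intrinsics, pixels), "R" (3x3) and "t" (3): a world point X has camera coordinates R X + t. Camera axes: x right, y down, z forward; pixel columns grow to the right and rows downward; lengths in mm; the calibration is good to about 2 mm. A picture is of the moment at which its call begins: read the wrist's pose just before it. camera_params takes no time and is no camera call; for the wrist camera it gives the pose at the moment of the call.
- env.job_done(): hands the job in, once; it reports no verdict.
The state is a dict: "time_s": time; "qpos": joint angles; "qvel": joint speeds; "effort": joint torques, N m; "ee_pos": TCP position; "ee_rot": TCP orientation; "force": force on the tool from outside, world axes, zero at the start; "torque": the same for the moment, N m; "gripper_width": finger opening in mm.
Only numpy, scipy, OpenCV 4.12 (cv2) and the standard library are available. Lean on these libraries where they do the work, as an engineer would, in place of code of your own. Each camera call takes 0.05 s, during which the arm holds its last target.

## Task

Take the flat gauge blade out of its wooden holder and stand it in the slot on top of the blue turntable drive, pushed fully down. Then grip the bare drive shaft with the fingers and turn it until its flat faces the red index line on the drive. Last, slip the flanged collar over the shaft with its set screw on that flat (in line with the red index line), press it down onto the top of the gauge blade, and finish while still gripping and holding it there, level, ready for the screw to be tightened; leave the dark sample pot and the orange check source where they are.

Things in the scene. Friction and masses are not known exactly. Their poses are not given: they have to be found in the camera images.
- drive_unit: Blue turntable gearbox fixed on the desk, may stand turned: block 122 x 130 x 50 mm (x,y,z), foot plate 150 x 140 x 8, motor at its back to 114 mm behind the shaft axis, 44 mm high. Origin: on the shaft axis at desk level; z up, x to its back, y to its left. Red index line, 4 mm wide, on top and front: straight out along -x from the shaft axis. Bearing cap round the shaft: 46 mm across, 5 mm high.
- unit_slot (a point): Centre of the blade slot's mouth in the top of the drive, 40 mm to the left (drive's +y) of the shaft axis, height 50 mm. Slot 28 mm long along the drive's x, 10 mm wide along its y, 30 mm deep, 2 mm chamfer; its floor is 20 mm above the desk.
- drive_shaft (a joint): Angle of the upright steel shaft (rad): 0 when its flat squarely faces the red index line (drive's -x), growing anticlockwise from above; starts 0.6 to 1.4. Shaft 20 mm thick, its top 112 mm above the desk. Pads closed square on the flat and the round behind it read 16 mm, elsewhere up to 20. Light friction (0.06 N m); stays where it is left. Red stripe on its end: from axis to flat.
- shaft_flat (a point): Middle of the shaft's flat (6 mm from the shaft axis, along the shaft's whole length), 7 mm below the shaft's top, 105 mm above the desk; moves with the shaft. Its x axis points from the flat to the shaft axis.
- gauge_blade: Loose flat steel blade, 24 mm wide (x), 6 thick (y), 60 tall (z), 70 g, yellow band near its top. Origin: centre of its lower end (tapered over 6 mm). Starts upright in the holder, 40 mm standing out, foot 16 and top 76 mm above the desk. Fully down in the drive's slot: foot 20, top 80 mm above the desk, its width along the drive's x axis, either face forward.
- blade_holder: Fixed light wooden block 60 x 50 x 36 mm (x, y, z), with a slot (28 mm along its x, 10 mm along its y, 20 mm deep) that holds the blade. Origin: centre of its underside. It may stand turned.
- collar: Loose collar, about 220 g: aluminium flange 92 mm across, 14 mm high; on top a dark hub 36 mm across, 24 mm high; through bore 24 mm. Origin: centre of its underside; starts hub up on the desk, may be turned. The set screw lies in the flange along the collar's -x (red line on the flange). Held on the blade, its underside is 80 mm above the desk.
- collar_screw (a point): Outer end of the set screw in the collar's rim, 46 mm from the axis along -x, 7 mm above the underside. The screw's tip stands 4 mm into the bore (to 8 mm from the axis, 4 to 10 mm above the underside), so the collar goes down the shaft only with the screw on the flat.
- pot: Bystander: dark sample pot with white lid, 56 mm across, 60 mm high, loose, upright on the desk; origin centre of its underside.
- source: Bystander: small orange disc (check source), 25 mm across, 7 mm high, loose on the desk; origin centre of its underside.
Not all that is in view belongs to the job. Several things have the shape of the collar; the one meant has the colours described above.

How it is judged:
By the outcome, as a careful person would: the job done as asked, in the order asked, and still so for the second after the job is handed in, while the arm keeps its last pose, push and grip.
It also fails if it takes over 61 s, if anything falls off the work surface, if the arm or the gripper's body presses on something with over 40 N, if the wrist force passes 120 N, or if a joint passes its speed limit or range.

## Working session

There is one attempt and no reset: what is moved stays moved. The work goes in short steps, Python scripts to look and compute and a shell command to move; the robot and the scene stay as the last step left them, time stands still between calls to the robot, and variables do not carry over. Pictures are saved under pics/ and viewed, and the job is handed in when it is done.

```bash
ls -la; mkdir -p pics; python3 - <<'E'
from workcell import readout, optics, env
import cv2, json
print(readout.state())
for n in ("side","top","wrist"):
    p,d=optics.grab_frame(n); cv2.imwrite(f"pics/a_{n}.png",p[:,:,::-1])
    import numpy as np; np.save(f"pics/a_{n}_d.npy",d)
    c=optics.camera_params(n); print(n,{k:np.round(v,3).tolist() for k,v in c.items()})
E
```

```text
total 12
drwxr-xr-x  3 agent agent 4096 Dec  7 14:57 .
drwxr-xr-x 23 root  root  4096 Dec  7 14:57 ..
drwxr-xr-x  2 agent agent 4096 Dec  7 14:57 pics
{'time_s': 0.0, 'qpos': array([ 6.27970183e+01,  1.83516597e+01,  8.97062363e+01, -1.62705468e-03,
        7.20433993e+01, -1.14612926e+00]), 'qvel': array([-0.03858003, -0.08305366,  0.09660214, -0.13709451, -0.08609754,
       -0.0312433 ]), 'effort': array([-1.50418393e-03, -4.12435162e+01, -2.31977141e+01,  7.26153539e-02,
        4.55036620e-02, -1.09290631e-04]), 'ee_pos': array([252.3666844 , 516.12677469, 227.12122139]), 'ee_rot': array([ -90.27121488,   89.89869291, -116.32756439]), 'force': array([-0.42338815, -0.14185109, -0.07918557]), 'torque': array([-0.01503576,  0.01796199,  0.04896041]), 'gripper_width': 90.98335001415582}
side {'mtx': [[472.709, 0.0, 316.034], [0.0, 472.709, 197.675], [0.0, 0.0, 1.0]], 'R': [[-0.989, -0.146, -0.023], [-0.056, 0.511, -0.858], [0.137, -0.847, -0.514]], 't': [473.635, 107.213, 1452.051]}
top {'mtx': [[363.733, 0.0, 318.128], [0.0, 363.733, 194.277], [0.0, 0.0, 1.0]], 'R': [[-0.017, -1.0, -0.012], [-0.99, 0.019, -0.142], [0.142, 0.01, -0.99]], 't': [24.237, 476.663, 964.721]}
wrist {'mtx': [[317.86, 0.0, 317.288], [0.0, 317.86, 197.238], [0.0, 0.0, 1.0]], 'R': [[0.439, 0.899, -0.002], [0.872, -0.425, 0.243], [0.217, -0.108, -0.97]], 't': [-574.503, -28.584, 389.981]}
```

View pics/a_side.png

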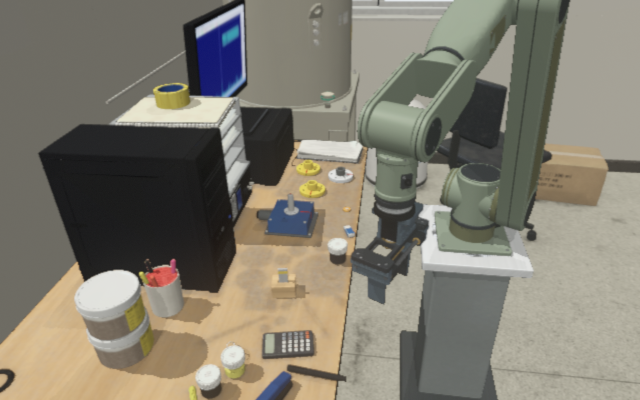

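View pics/a_top.png

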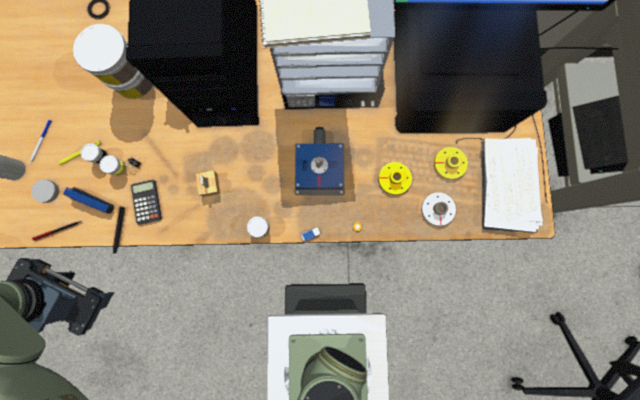

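View pics/a_wrist.png

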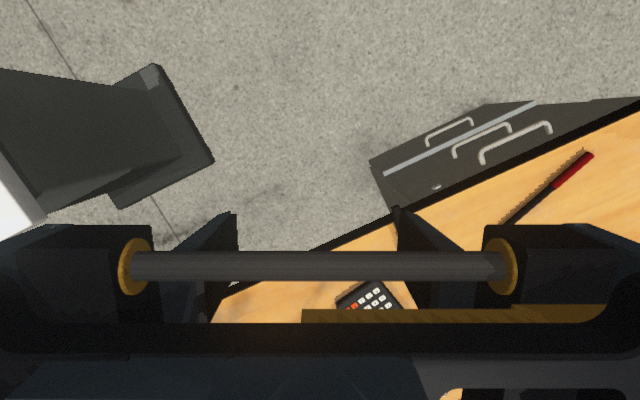

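Side and top views: the arm is off to the left. In the top view the drive is at (319,167), the wooden holder at (206,183), the sample pot at (257,227) and the orange source at (357,227).

Collar candidates in the top view are yellow at (395,178), yellow at (451,162) and grey/white with a dark hub and red line at (438,209). By the description it is (438,209). I'll check that in a close crop and measure.

```bash
cat > h.py <<'E'
import numpy as np, cv2
from workcell import readout, optics
def load(n,tag='a'):
    p=cv2.imread(f"pics/{tag}_{n}.png")[:,:,::-1]; return p,np.load(f"pics/{tag}_{n}_d.npy")
def ray(c,uv):
    uv=np.atleast_2d(np.asarray(uv,float)); K=c["mtx"];R=np.array(c["R"]);t=np.array(c["t"])
    d=np.c_[(uv[:,0]-K[0][2])/K[0][0],(uv[:,1]-K[1][2])/K[1][1],np.ones(len(uv))]
    return -R.T@t, d@R
def plane(c,uv,z):
    o,d=ray(c,uv); s=(z-o[2])/d[:,2]; return o+d*s[:,None]
def pts(c,d):
    v,u=np.mgrid[0:d.shape[0],0:d.shape[1]]
    o,r=ray(c,np.c_[u.ravel(),v.ravel()]); return (o+r*d.ravel()[:,None]).reshape(*d.shape,3)
def proj(c,X):
    X=np.atleast_2d(X); q=X@np.array(c["R"]).T+np.array(c["t"]); q=q@np.array(c["mtx"]).T; return q[:,:2]/q[:,2:]
def grab(n,tag):
    c=optics.camera_params(n); p,d=optics.grab_frame(n)
    cv2.imwrite(f"pics/{tag}_{n}.png",p[:,:,::-1]); np.save(f"pics/{tag}_{n}_d.npy",d); np.save(f"pics/{tag}_{n}_c.npy",c,allow_pickle=True)
    return c,p,d
E
python3 - <<'E'
from h import *
p,d=load("top"); c=optics.camera_params("top")
A=cv2.resize(p[130:230,180:340],None,fx=5,fy=5,interpolation=cv2.INTER_CUBIC)
B=cv2.resize(p[130:250,350:480],None,fx=5,fy=5,interpolation=cv2.INTER_CUBIC)
cv2.imwrite("pics/c1.png",A[:,:,::-1]);cv2.imwrite("pics/c2.png",B[:,:,::-1])
P=pts(c,d)
for n,u,v in [("holder",206,183),("drive",300,180),("shaft",319,164),("collar hub",438,209),("flange",425,209),("desk",250,180),("pot",257,227),("source",357,227)]:
    print(n,P[v,u].round(1))
ps,ds=load("side"); S=cv2.resize(ps[150:310,240:370],None,fx=5,fy=5,interpolation=cv2.INTER_CUBIC)[:,:,::-1]
cv2.imwrite("pics/c3.png",cv2.resize(S,(487,600)))
E
```

```text
holder [512.1 321.2  47.5]
drive [514.9  64.1  49.9]
shaft [546.6  11.3 101.1]
collar hub [ 433.4 -319.8    2.6]
flange [ 432.6 -279.1   17.9]
desk [526.7 210.1   1.3]
pot [388.8 178.2  62.2]
source [386.9 -90.6   7.8]
```

View pics/c1.png

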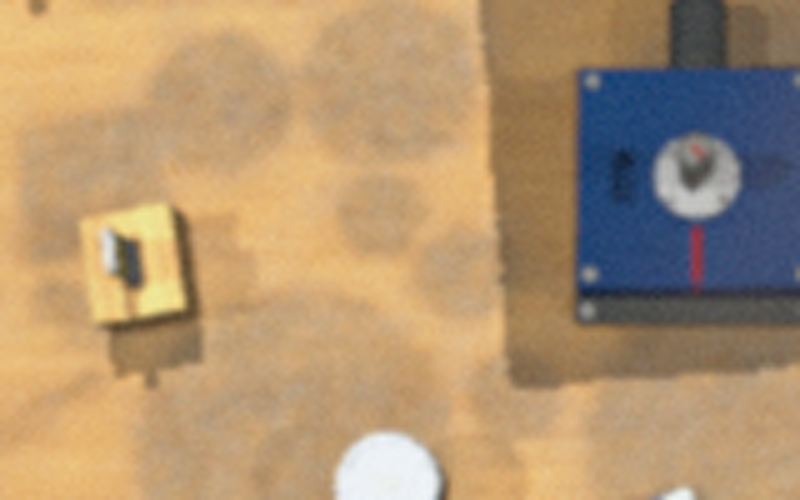

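View pics/c2.png

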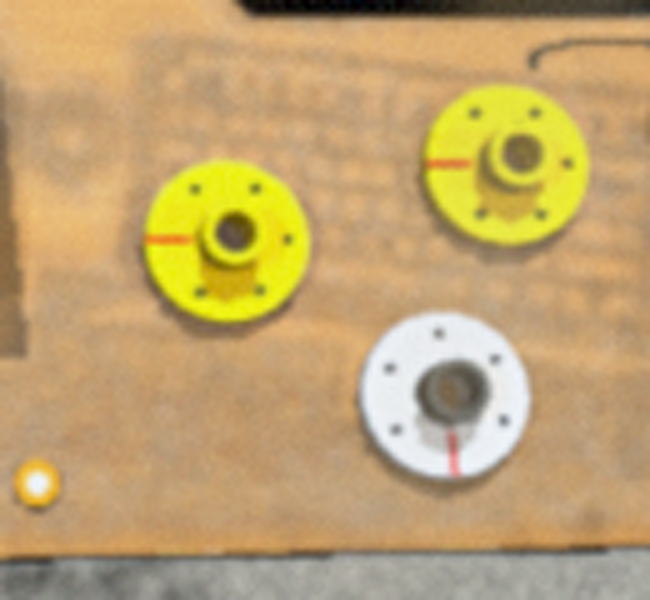

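View pics/c3.png

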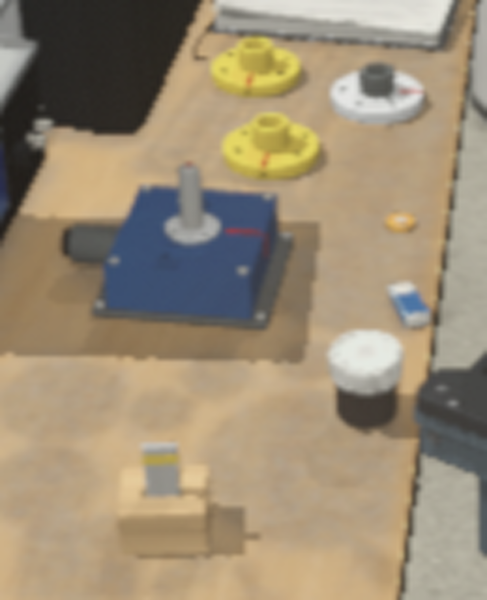

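The crop confirms it. The white/aluminium flange with dark hub and red line at (438,209) is the collar, and the two yellow ones are decoys. The drive and the collar red line both point roughly towards -x. Next I'll measure from the fixed views and work out where the wrist camera sits relative to the tool.

```bash
cat > meas.py <<'E'
from h import *
def blob(m,n=1):
    cs,_=cv2.findContours(m.astype(np.uint8),cv2.RETR_EXTERNAL,cv2.CHAIN_APPROX_NONE)
    return sorted(cs,key=cv2.contourArea,reverse=True)[:n]
E
python3 - <<'E'
from meas import *
from scipy.spatial.transform import Rotation as Ro
s=readout.state(); c=optics.camera_params("wrist"); R=np.array(c["R"]);o=-R.T@np.array(c["t"])
T=Ro.from_euler('xyz',s["ee_rot"],degrees=True).as_matrix()
print("cam in tool",T.T@(o-s["ee_pos"]),"\nview dir in tool",(T.T@R.T).round(3), "\nT",T.round(3))
p,d=load("top"); c=optics.camera_params("top"); P=pts(c,d)
h=cv2.cvtColor(p,cv2.COLOR_RGB2HSV)
roi=np.zeros(d.shape,bool); roi[135:200,285:350]=1
m=(h[...,0]>105)&(h[...,0]<125)&(h[...,1]>130)&roi&(P[...,2]>44)&(P[...,2]<56)
k=blob(m)[0]; r=cv2.minAreaRect(plane(c,k[:,0],50)[:,:2].astype(np.float32)); print("drive top rect",r,cv2.boxPoints(r).tolist())
roi[:]=0; roi[160:210,185:230]=1
m=roi&(P[...,2]>28)&(P[...,2]<42); k=blob(m)[0]; r=cv2.minAreaRect(plane(c,k[:,0],36)[:,:2].astype(np.float32)); print("holder",r,cv2.boxPoints(r).tolist())
roi[:]=0; roi[185:235,410:470]=1
m=roi&(h[...,1]<40)&(h[...,2]>150); k=blob(m)[0]
q=plane(c,k[:,0],14)[:,:2].astype(np.float32); print("collar",cv2.fitEllipse(q))
E
```

```text
cam in tool [-157.06384637    0.18152318  -67.41794572] 
view dir in tool [[ 0.    -0.243  0.97 ]
 [ 1.     0.001 -0.   ]
 [-0.001  0.97   0.243]] 
T [[-0.001  0.439  0.898]
 [-0.001  0.898 -0.439]
 [-1.    -0.001 -0.   ]]
drive top rect ((554.857421875, 18.660629272460938), (112.93667602539062, 120.20048522949219), 88.89779663085938) [[493.6820983886719, -36.641178131103516], [613.8602905273438, -38.95334243774414], [616.03271484375, 73.96243286132812], [495.85455322265625, 76.27459716796875]]
holder ((514.8605346679688, 323.0498352050781), (62.19906234741211, 52.15080642700195), 9.416439056396484) [[479.91387939453125, 343.6856994628906], [488.44622802734375, 292.2376403808594], [549.8071899414062, 302.4139709472656], [541.2748413085938, 353.8620300292969]]
collar ((434.4510498046875, -316.80706787109375), (85.10604095458984, 89.30957794189453), 2.900092124938965)
```

```bash
python3 - <<'E'
from meas import *
p,d=load("top"); c=optics.camera_params("top"); P=pts(c,d)
for u,v in [(200,118),(200,60),(240,122),(330,100),(330,60),(460,125),(460,80)]: print(u,v,P[v,u].round(0))
E
python3 -m creep '[{"translation":[3.1,-1.9,-0.5],"delta_rot":[0,0,0.124]},{"translation":[3.1,-1.9,-0.5],"delta_rot":[0,0,0.124]},{"translation":[3.1,-1.9,-0.5],"delta_rot":[0,0,0.124]},{"translation":[3.1,-1.9,-0.5],"delta_rot":[0,0,0.124]},{"translation":[3.1,-1.9,-0.5],"delta_rot":[0,0,0.124]}]' -0.3 20
```

```text
200 118 [682. 328.  90.]
200 60 [683. 228. 389.]
240 122 [683. 230.  49.]
330 100 [732. -22.  72.]
330 60 [751. -19. 253.]
460 125 [ 646. -362.   95.]
460 80 [ 726. -332.  191.]
time_s: 0.57
ee_pos: [405.8, 422.3, 203.0]
ee_rot: [-160.1, 90.0, -150.9]
force: [0.2, 0.4, -0.3]
gripper_width: 60.8
```

```bash
python3 -m creep '[{"translation":[3.4,-2.2,-0.5],"delta_rot":[0,0,0]},{"translation":[3.4,-2.2,-0.5],"delta_rot":[0,0,0]},{"translation":[3.4,-2.2,-0.5],"delta_rot":[0,0,0]},{"translation":[3.4,-2.2,-0.5],"delta_rot":[0,0,0]},{"translation":[0,0,0],"delta_rot":[0,0,0]}]'
python3 - <<'E'
from meas import *
grab("wrist","b"); s=readout.state(); print(s["ee_pos"],s["ee_rot"])
E
```

```text
time_s: 0.98
ee_pos: [546.0, 330.8, 181.5]
ee_rot: [-70.4, 89.8, -61.9]
force: [0.2, -0.1, 0.9]
gripper_width: 32.1
[543.1218005  332.80463264 181.92934187] [-142.67153368   89.89665263 -134.14971502]
```

View pics/b_wrist.png

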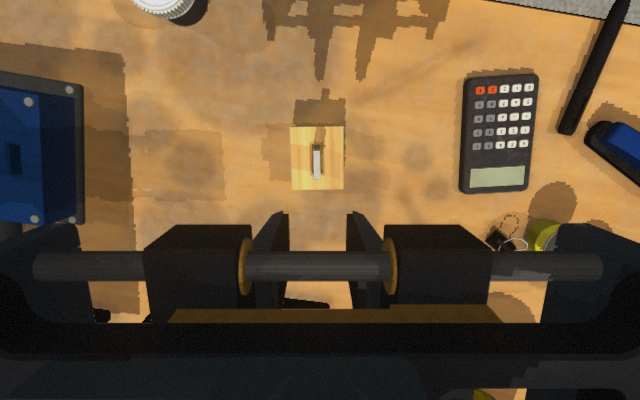

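The wrist view shows the holder centred at (317,157), with the blade's top as a thin bright strip at (317,161) and the drive slot at (14,158).

```bash
python3 - <<'E'
from meas import *
p,d=load("wrist","b"); c=np.load("pics/b_wrist_c.npy",allow_pickle=True).item(); P=pts(c,d)
c2=optics.camera_params("wrist"); print("cam",-np.array(c["R"]).T@c["t"],-np.array(c2["R"]).T@c2["t"])
roi=np.zeros(d.shape,bool); roi[110:205,270:365]=1
m=roi&(P[...,2]>66)&(P[...,2]<84); k=blob(m)[0]; r=cv2.minAreaRect(plane(c,k[:,0],76)[:,:2].astype(np.float32)); print("blade top",r,m.sum())
m=roi&(P[...,2]>25)&(P[...,2]<84); k=blob(m)[0]; r=cv2.minAreaRect(plane(c,k[:,0],36)[:,:2].astype(np.float32)); print("holder",r)
print("desk",P[100,200],P[150,250],"top",P[165,300],P[161,317])
A=cv2.resize(p[110:210,250:380],None,fx=6,fy=6,interpolation=cv2.INTER_CUBIC); cv2.imwrite("pics/b2.png",A[:,:,::-1])
E
```

```text
cam [479.08569909 321.07745621 338.50879859] [476.67879541 322.80017377 339.06933409]
blade top ((516.1529541015625, 325.06573486328125), (24.16079330444336, 5.8716325759887695), 8.569931983947754) 240
holder ((516.688232421875, 324.961181640625), (59.95059585571289, 50.07651138305664), 8.57801342010498)
desk [480.02378031 199.23863221   0.72197734] [522.88674522 254.59339989   0.82225256] top [525.31389432 310.28970666  36.70773983] [513.89357932 325.16181645  76.05132035]
```

View pics/b2.png

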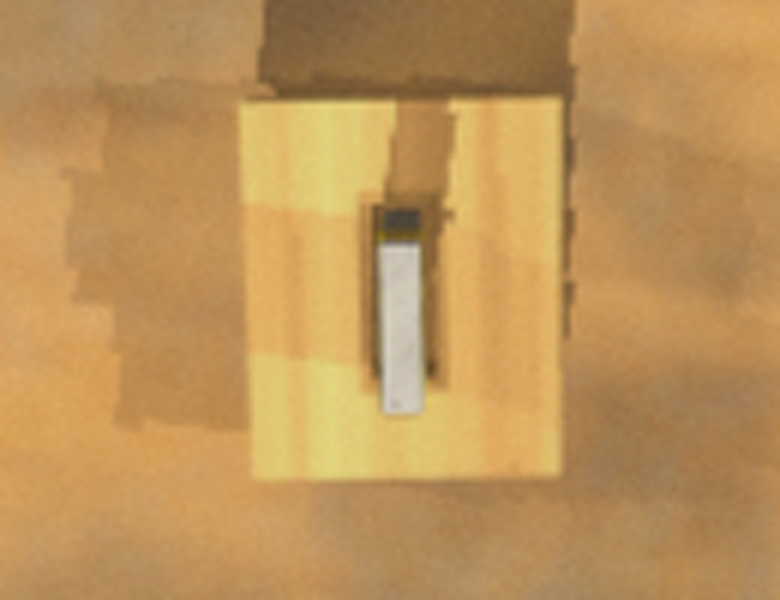

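```bash
cat >> meas.py <<'E'
from scipy.spatial.transform import Rotation as Ro
def tool():
    s=readout.state(); T=Ro.from_euler('xyz',s["ee_rot"],degrees=True).as_matrix()
    print("t",s["time_s"],"tcp",s["ee_pos"].round(1),"x",T[:,0].round(3),"zyaw",np.degrees(np.arctan2(T[1,2],T[0,2])).round(2),"F",s["force"].round(1),"M",s["torque"].round(2),"w",round(s["gripper_width"],2))
    return s,T
E
python3 - <<'E'
from meas import *
tool(); c,p,d=grab("wrist","b3"); tool(); P=pts(c,d)
roi=np.zeros(d.shape,bool); roi[110:205,270:365]=1
m=roi&(P[...,2]>66)&(P[...,2]<84); k=blob(m)[0]; r=cv2.minAreaRect(plane(c,k[:,0],76)[:,:2].astype(np.float32)); print("blade top",r,m.sum())
m=roi&(P[...,2]>25)&(P[...,2]<84); k=blob(m)[0]; r=cv2.minAreaRect(plane(c,k[:,0],36)[:,:2].astype(np.float32)); print("holder",r)
h=cv2.cvtColor(p,cv2.COLOR_RGB2HSV)
A=cv2.resize(p[60:240,0:140],None,fx=4,fy=4,interpolation=cv2.INTER_CUBIC); cv2.imwrite("pics/b4.png",cv2.resize(A,(466,600))[:,:,::-1])
E
```

```text
t 1.0333 tcp [543.1 332.8 181.9] x [-0.001 -0.001 -1.   ] zyaw 8.52 F [-1.1  0.8 -0.4] M [0.08 0.08 0.01] w 32.04
t 1.0833 tcp [541.4 334.2 182.4] x [-0.002 -0.    -1.   ] zyaw 8.63 F [0.1 0.3 0. ] M [ 0.03  0.05 -0.02] w 32.02
blade top ((516.345458984375, 325.2207946777344), (25.164323806762695, 5.895034313201904), 8.555808067321777) 230
holder ((516.9537353515625, 325.1557312011719), (60.43663024902344, 50.02546310424805), 9.479813575744629)
```

```bash
python3 -m creep '[{"translation":[-1.3,-0.4,-1.0],"delta_rot":[0,0,0]},{"translation":[-1.25,-0.45,-2],"delta_rot":[0,0,0]},{"translation":[0,0,-3.2],"delta_rot":[0,0,0]},{"translation":[0,0,-2],"delta_rot":[0,0,0]},{"translation":[0,0,0],"delta_rot":[0,0,0]}]'
python3 - <<'E'
from meas import *
tool(); c,p,d=grab("wrist","b5"); tool(); P=pts(c,d)
roi=np.zeros(d.shape,bool); roi[50:240,270:365]=1
m=roi&(P[...,2]>68)&(P[...,2]<84)&(d>100); k=blob(m)[0]; r=cv2.minAreaRect(plane(c,k[:,0],76)[:,:2].astype(np.float32)); print("blade top",r,m.sum())
E
```

```text
time_s: 1.5
ee_pos: [511.0, 326.4, 97.5]
ee_rot: [-161.0, 89.5, -152.1]
force: [-0.8, -0.4, -1.2]
gripper_width: 31.8
t 1.5 tcp [511.  326.4  97.5] x [-0.008 -0.004 -1.   ] zyaw 8.92 F [-0.8 -0.4 -1.2] M [0.05 0.07 0.02] w 31.8
t 1.55 tcp [512.7 327.2  99.8] x [-0.005 -0.002 -1.   ] zyaw 8.91 F [-0.5 -0.2  0.6] M [ 0.02  0.03 -0.  ] w 31.7
blade top ((508.49761962890625, 323.72064208984375), (11.28388500213623, 5.970933437347412), 9.036962509155273) 212
```

View pics/b5_wrist.png

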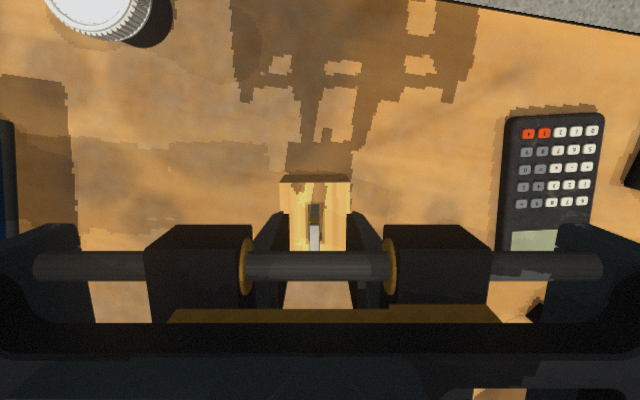

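The blade is centred between the fingers, at about (314,238). I'll descend and close on it.

```bash
python3 -m creep '[{"translation":[0.3,-0.1,-1.6],"delta_rot":[0,0,0]},{"translation":[0.0,-0.05,-1.5],"delta_rot":[0,0,0]},{"translation":[0,0,-0.1],"delta_rot":[0,0,0]},{"translation":[0,0,0],"delta_rot":[0,0,0]}]'
python3 -c "
from meas import *
tool()"
python3 -m creep '[{"translation":[0,0,0],"delta_rot":[0,0,0]},{"translation":[0,0,0],"delta_rot":[0,0,0]},{"translation":[0,0,0],"delta_rot":[0,0,0]},{"translation":[0,0,0],"delta_rot":[0,0,0]},{"translation":[0,0,0],"delta_rot":[0,0,0]}]' -1 25
python3 -c "
from meas import *
tool()"
```

```text
time_s: 1.88
ee_pos: [518.2, 326.2, 70.4]
ee_rot: [43.8, 90.0, 52.6]
force: [-0.5, 0.2, 1.4]
gripper_width: 32.0
t 1.8833 tcp [518.2 326.2  70.4] x [ 0.     0.001 -1.   ] zyaw 8.85 F [-0.5  0.2  1.4] M [ 0.09 -0.    0.03] w 31.99
time_s: 2.3
ee_pos: [518.6, 325.7, 70.2]
ee_rot: [35.0, 89.9, 43.8]
force: [-0.3, 0.3, 3.4]
gripper_width: 6.4
t 2.3 tcp [518.6 325.7  70.2] x [ 0.001  0.001 -1.   ] zyaw 8.8 F [-0.3  0.3  3.4] M [0.02 0.1  0.05] w 6.35
```

```bash
python3 -m creep '[{"translation":[0,0,3],"delta_rot":[0,0,0]},{"translation":[0,0,4],"delta_rot":[0,0,0]},{"translation":[0.5,-2,2.5],"delta_rot":[0,0,-0.06]},{"translation":[1.2,-3.2,1.5],"delta_rot":[0,0,-0.06]},{"translation":[1.3,-3.6,0.6],"delta_rot":[0,0,-0.05]}]'
python3 -c "
from meas import *
tool(); grab('top','d')"
python3 -m creep '[{"translation":[1.3,-3.7,0],"delta_rot":[0,0,0]},{"translation":[1.3,-3.7,0],"delta_rot":[0,0,0]},{"translation":[1.2,-3.7,0],"delta_rot":[0,0,0]},{"translation":[1.1,-3.7,0],"delta_rot":[0,0,0]},{"translation":[0.4,-3.0,0],"delta_rot":[0,0,0]}]'
python3 -m creep '[{"translation":[0,-0.6,0],"delta_rot":[0,0,0]},{"translation":[0,0,0],"delta_rot":[0,0,0]}]'
python3 -c "
from meas import *
tool(); grab('wrist','d'); tool()"
```

```text
time_s: 2.72
ee_pos: [549.5, 238.2, 188.9]
ee_rot: [27.5, 89.6, 26.5]
force: [0.1, -1.2, -1.0]
gripper_width: 5.8
t 2.7167 tcp [549.5 238.2 188.9] x [ 0.006  0.003 -1.   ] zyaw -0.93 F [ 0.1 -1.2 -1. ] M [ 0.05 -0.06 -0.03] w 5.83
time_s: 3.18
ee_pos: [602.2, 56.8, 185.1]
ee_rot: [-49.0, 90.0, -50.0]
force: [1.2, -0.6, -0.5]
gripper_width: 5.9
time_s: 3.35
ee_pos: [601.1, 51.4, 185.1]
ee_rot: [-178.7, 89.9, -179.8]
force: [-0.2, 0.5, -0.2]
gripper_width: 5.8
t 3.35 tcp [601.1  51.4 185.1] x [-0.001 -0.    -1.   ] zyaw -1.13 F [-0.2  0.5 -0.2] M [0.01 0.06 0.05] w 5.8
t 3.4 tcp [601.   53.1 185.2] x [-0.001  0.001 -1.   ] zyaw -1.05 F [ 0.7  0.1 -1. ] M [ 0.04 -0.   -0.04] w 5.93
```

View pics/d_wrist.png

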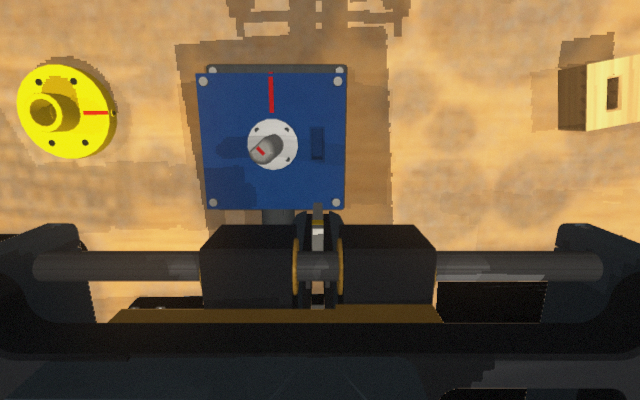

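The wrist view shows the whole drive: slot at (317,143), cap at (272,145), shaft end at (264,152) with its stripe, index line at (271,92). The empty holder slot is visible on the right.

```bash
cat > drive.py <<'E'
from meas import *
import sys
tag=sys.argv[1]
p,d=load("wrist",tag); c=np.load(f"pics/{tag}_wrist_c.npy",allow_pickle=True).item(); P=pts(c,d); h=cv2.cvtColor(p,cv2.COLOR_RGB2HSV)
z=P[...,2]; xy=np.hypot(P[...,0]-546,P[...,1]-11)
ok=(np.arange(400)[:,None]<212)&np.ones(640,bool)[None]
m=ok&(z>45)&(z<60)&(xy<110)&(h[...,1]>60)&(h[...,0]>100)&(h[...,0]<130)
m2=cv2.morphologyEx(m.astype(np.uint8),cv2.MORPH_CLOSE,np.ones((3,3)))
k=blob(m2)[0]; r=cv2.minAreaRect(plane(c,k[:,0],50)[:,:2].astype(np.float32)); print("block",np.round(r[0],1),np.round(r[1],1),round(r[2],2))
bx=cv2.boxPoints(r); print(bx.round(1).tolist())
m=ok&(h[...,1]<40)&(h[...,2]>170)&(z>50)&(z<60)&(xy<60)
k=blob(m)[0]; k=cv2.convexHull(k); q=plane(c,k[:,0],55)[:,:2].astype(np.float32); print("cap",cv2.minEnclosingCircle(q), cv2.fitEllipse(q))
m=ok&(z>106)&(z<118)&(xy<40); print("top n",m.sum(),z[m].mean())
k=blob(m)[0]; k=cv2.convexHull(k); q=plane(c,k[:,0],112)[:,:2].astype(np.float32); print("shafttop",cv2.minEnclosingCircle(q))
red=((h[...,0]<8)|(h[...,0]>172))&(h[...,1]>130)
m=red&ok&(z>45)&(z<56)&(xy<90); v,u=np.nonzero(m); q=plane(c,np.c_[u,v],50)[:,:2]; w=q-q.mean(0); e=np.linalg.svd(w)[2][0]; print("idx line mean",q.mean(0).round(1),"dir",np.degrees(np.arctan2(e[1],e[0])).round(2),len(u))
m=red&ok&(z>100)&(xy<40); v,u=np.nonzero(m); q=plane(c,np.c_[u,v],112)[:,:2]; w=q-q.mean(0); e=np.linalg.svd(w)[2][0]; print("stripe mean",q.mean(0).round(1),"dir",np.degrees(np.arctan2(e[1],e[0])).round(1),len(u))
ys,xs=np.nonzero(ok&(z>40)&(xy<90)); 
A=cv2.resize(p[55:225,190:360],None,fx=3.5,fy=3.5,interpolation=cv2.INTER_CUBIC); cv2.imwrite(f"pics/{tag}_dr.png",A[:,:,::-1])
E
python3 drive.py d
```

```text
block [555.9  11.7] [130.  121.1] 88.92
[[494.20001220703125, -52.20000076293945], [615.2999877929688, -54.5], [617.7000122070312, 75.5], [496.6000061035156, 77.80000305175781]]
cap ((555.5025634765625, 12.001564025878906), 22.088768005371094) ((555.6327514648438, 11.86954402923584), (43.50954818725586, 44.03147888183594), 7.580730438232422)
top n 519 111.18310974773262
shafttop ((555.9508056640625, 12.625946998596191), 10.02580738067627)
idx line mean [512.9  12.2] dir -1.09 167
stripe mean [555.6  11. ] dir 43.2 32
```

View pics/d_dr.png

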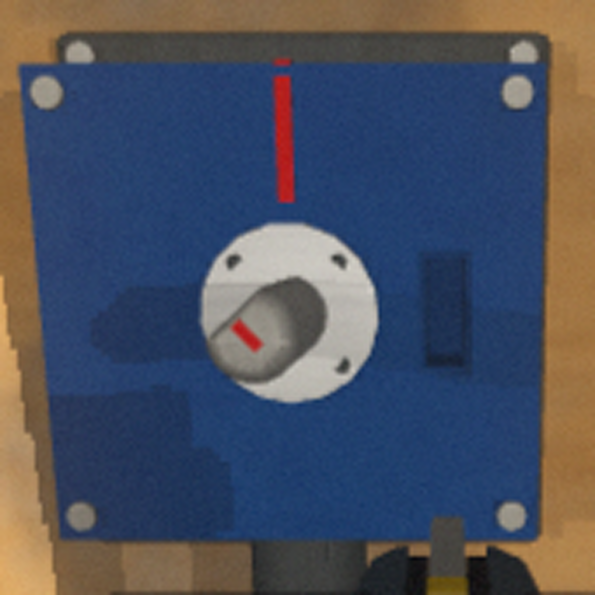

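```bash
python3 - <<'E'
from meas import *
p,d=load("wrist","d"); c=np.load(f"pics/d_wrist_c.npy",allow_pickle=True).item(); P=pts(c,d)
for v in range(196,256,4): print(v,P[v,316].round(1),P[v,319].round(1),p[v,317])
E
```

```text
196 [605.4  50.   50.2] [605.4  52.8  50.1] [ 33  65 112]
200 [609.5  49.9  49.5] [609.4  52.8  50.1] [ 33  64 110]
204 [588.2  50.7 142.2] [588.1  52.7 142.7] [68 66 62]
208 [588.   50.8 152.4] [588.2  52.6 151.8] [70 69 64]
212 [588.   50.8 161.2] [588.2  52.6 160.6] [69 66 61]
216 [587.7  50.9 170. ] [587.7  52.6 170.1] [65 62 59]
220 [587.5  50.9 177.8] [587.6  52.5 177.6] [97 76 13]
224 [587.3  50.9 185.3] [587.5  52.5 184.8] [116  96  35]
228 [588.3  50.9 188.7] [587.7  52.5 190.4] [121 116 106]
232 [589.6  50.9 191. ] [589.8  52.4 190.5] [207 202 187]
236 [591.8  50.9 190.9] [591.9  52.4 190.7] [113 106  99]
240 [593.6  50.8 191.8] [593.9  52.3 191. ] [114 108 101]
244 [596.   50.8 191.1] [533.9  52.6 342.2] [113 109 102]
248 [597.7  50.8 192.2] [598.   52.3 191.5] [111 108  99]
252 [568.8  51.6 263. ] [568.3  52.4 264.1] [35 34 32]
```

Drive origin ≈ (555.7, 11.9), yaw −1.1°, slot ≈ (556.5, 51.9), and shaft θ ≈ 44°. The held blade is centred at ≈ (600, 51.6), so I need to go −43.5 mm in x and +0.3 in y, then down.

```bash
python3 -m creep '[{"translation":[-2.2,0,-1.0],"delta_rot":[0,0,0]},{"translation":[-2.15,0.03,-1.6],"delta_rot":[0,0,0]},{"translation":[0,0,-2.4],"delta_rot":[0,0,0]},{"translation":[0,0,-1.4],"delta_rot":[0,0,0]},{"translation":[0,0,0],"delta_rot":[0,0,0]}]'
python3 -m creep '[{"translation":[0,0,0],"delta_rot":[0,0,0]}]'
python3 - <<'E'
from meas import *
tool(); c,p,d=grab('wrist','e'); P=pts(c,d); tool()
for v in range(196,256,5): print(v,P[v,316].round(1),P[v,319].round(1),p[v,317])
z=P[...,2]; m=(z>106)&(z<117)&(np.hypot(P[...,0]-555,P[...,1]-12)<30); k=cv2.convexHull(blob(m)[0]); print(cv2.minEnclosingCircle(plane(c,k[:,0],112)[:,:2].astype(np.float32)))
E
```

```text
time_s: 3.82
ee_pos: [554.9, 55.5, 118.6]
ee_rot: [178.8, 89.6, 178.0]
force: [-0.6, 0.0, -0.9]
gripper_width: 5.7
time_s: 3.9
ee_pos: [557.3, 55.2, 121.2]
ee_rot: [163.3, 89.9, 162.4]
force: [-0.1, -0.1, -0.0]
gripper_width: 5.5
t 3.9 tcp [557.3  55.2 121.2] x [-0.001  0.    -1.   ] zyaw -0.83 F [-0.1 -0.1 -0. ] M [-0.04 -0.01  0.03] w 5.52
t 3.95 tcp [558.2  55.  122.1] x [ 0.001  0.    -1.   ] zyaw -0.85 F [0.4 0.1 0.1] M [ 0.05 -0.    0.06] w 6.07
196 [553.3  54.1  20. ] [553.4  56.6  19.7] [25 40 72]
201 [557.5  54.1  20.5] [557.5  56.6  20.5] [26 43 71]
206 [544.3  54.5  83.5] [544.1  56.4  84.4] [65 64 60]
211 [544.1  54.5  95.5] [544.   56.3  95.8] [65 60 59]
216 [544.1  54.6 105.5] [543.9  56.3 106.2] [66 63 56]
221 [543.7  54.6 115.6] [543.8  56.2 115.6] [91 69 13]
226 [544.   54.7 123. ] [543.6  56.2 124.1] [67 61 59]
231 [545.   54.7 127.7] [545.2  56.2 127.1] [100  97  90]
236 [548.2  54.6 126.4] [547.7  56.1 127.7] [104  98  92]
241 [550.5  54.6 127.4] [550.6  56.1 127.2] [106 100  92]
246 [553.4  54.5 127. ] [553.5  56.1 126.7] [106 103  95]
251 [524.6  55.2 199.2] [524.5  56.  199.4] [43 43 40]
((546.1241455078125, 16.029399871826172), 2.7532474994659424)
```

View pics/e_wrist.png

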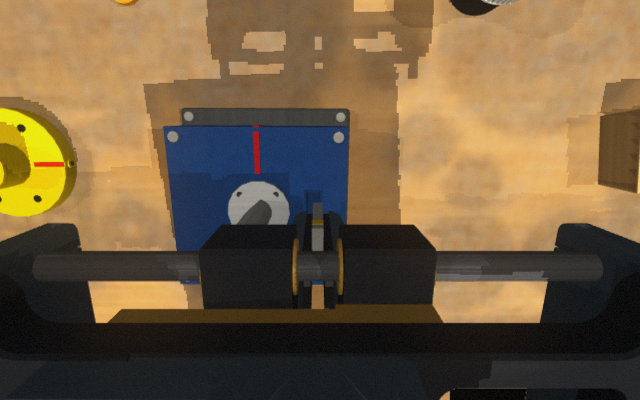

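The slot is just visible at (313,195) behind the blade, and the blade appears slightly to its right. I'll check the offset against the index line and block edges in this same image.

```bash
python3 - <<'E'
from meas import *
p,d=load("wrist","e"); c=np.load(f"pics/e_wrist_c.npy",allow_pickle=True).item(); P=pts(c,d); h=cv2.cvtColor(p,cv2.COLOR_RGB2HSV); z=P[...,2]
red=((h[...,0]<8)|(h[...,0]>172))&(h[...,1]>130)&(z>46)&(z<54); red[:, :220]=0; red[:,300:]=0
v,u=np.nonzero(red); q=plane(c,np.c_[u,v],50)[:,:2]; e=np.linalg.svd(q-q.mean(0))[2][0]; print("idx",q.mean(0),np.degrees(np.arctan2(e[1],e[0])))
roi=(z<47)&(z>10); 
sub=roi[188:206,295:335]; print(z[190:206:3,298:334:3].round(0))
for row in (193,197,201):
    s=[u for u in range(295,340) if 10<z[row,u]<46]; print(row,s, plane(c,[(min(s)-.5,row),(max(s)+.5,row)],50)[:,:2])
m=(z>46)&(z<58)&(h[...,0]>100)&(h[...,0]<130)&(h[...,1]>60); m[:,:150]=0;m[:,370:]=0
for row in (140,160,180): s=np.nonzero(m[row])[0]; print(row,plane(c,[(s.min()-.5,row),(s.max()+.5,row)],50)[:,:2])
E
```

```text
idx [512.38460142  12.13069208] -1.0169174346101368
[[49. 51. 50. 50. 51. 50. 50. 50. 51. 50. 50. 50.]
 [51. 51. 49. 25. 20. 21. 20. 21. 50. 51. 51. 50.]
 [51. 50. 50. 25. 20. 21. 20. 20. 51. 50. 49. 49.]
 [50. 51. 50. 25. 20. 21. 20. 20. 50. 50. 50. 51.]
 [50. 50. 50. 24. 20. 21. 21. 20. 51. 50. 52. 50.]
 [51. 50. 50. 25. 21. 78. 81. 81. 79. 50. 50. 51.]]
193 [307, 308, 309, 310, 312, 313, 314, 315, 316, 317, 318, 319] [[543.56492258  47.37827232]
 [543.69611886  56.96751127]]
197 [307, 308, 309, 310, 311, 312, 313, 314, 315, 316, 317, 318, 319] [[546.60442538  47.311944  ]
 [546.73606136  56.93118789]]
201 [307, 308, 309, 310, 311, 312, 313, 314, 315, 316, 317, 318, 319] [[549.66300946  47.24519929]
 [549.79508807  56.89463647]]
140 [[503.63844226 -52.3561008 ]
 [505.40685217  77.26282855]]
160 [[517.81956241 -52.75675517]
 [519.59708269  77.39492022]]
180 [[532.43859171 -53.16978165]
 [534.21553534  76.80082384]]
```

```bash
python3 -m creep '[{"translation":[0,-0.33,0],"delta_rot":[0,0,0]},{"translation":[0,0,-0.6],"delta_rot":[0,0,0]},{"translation":[0,0,0],"delta_rot":[0,0,0]},{"translation":[0,0,0],"delta_rot":[0,0,0]}]'
python3 - <<'E'
from meas import *
tool(); c,p,d=grab('wrist','e2'); P=pts(c,d); tool()
for v in range(208,226,5): print(v,P[v,312].round(1),P[v,316].round(1),P[v,319].round(1))
z=P[...,2]
for row in (200,204,208):
    s=[u for u in range(295,340) if 10<z[row,u]<46]; print(row,plane(c,[(min(s)-.5,row),(max(s)+.5,row)],50)[:,:2])
E
```

```text
time_s: 4.28
ee_pos: [557.8, 50.4, 115.5]
ee_rot: [101.3, 90.0, 100.4]
force: [0.4, -0.2, -0.6]
gripper_width: 6.1
t 4.2833 tcp [557.8  50.4 115.5] x [-0.  0. -1.] zyaw -0.95 F [ 0.4 -0.2 -0.6] M [ 0.01 -0.07 -0.03] w 6.06
t 4.3333 tcp [557.9  50.4 115.5] x [ 0.  0. -1.] zyaw -0.95 F [-0.1 -0.6 -0.3] M [ 0.04 -0.04  0.  ] w 5.7
208 [554.3  46.5  48.9] [544.8  49.7  82.5] [545.   51.5  81.7]
213 [558.2  46.4  48.7] [544.4  49.7  94.3] [544.4  51.5  94.6]
218 [544.3  47.6 104.1] [544.6  49.8 103.4] [544.4  51.4 104.2]
223 [544.   47.7 113.8] [543.9  49.8 114.1] [544.   51.4 113.8]
200 [[548.01962132  46.96682737]
 [548.16728454  56.36656662]]
204 [[551.13058836  54.16222255]
 [551.16477188  56.33825353]]
208 [[554.14699041  54.12682496]
 [554.18128202  56.30976075]]
```

```bash
python3 -m creep '[{"translation":[0.04,0.13,0],"delta_rot":[0,0,0]},{"translation":[0,0,-0.8],"delta_rot":[0,0,0]},{"translation":[0,0,-0.8],"delta_rot":[0,0,0]},{"translation":[0,0,0],"delta_rot":[0,0,0]}]'
python3 -c "
from meas import *
tool()"
python3 -m creep '[{"translation":[0,0,-0.8],"delta_rot":[0,0,0]},{"translation":[0,0,-0.8],"delta_rot":[0,0,0]},{"translation":[0,0,0],"delta_rot":[0,0,0]}]'
python3 -c "
from meas import *
tool()"
```

```text
time_s: 4.67
ee_pos: [556.8, 51.6, 97.4]
ee_rot: [-176.0, 89.8, -177.0]
force: [-0.4, 0.5, -1.4]
gripper_width: 5.8
t 4.6667 tcp [556.8  51.6  97.4] x [-0.004 -0.    -1.   ] zyaw -0.93 F [-0.4  0.5 -1.4] M [ 0.04  0.04 -0.03] w 5.77
time_s: 4.92
ee_pos: [556.9, 51.6, 81.4]
ee_rot: [-176.5, 89.8, -177.5]
force: [-0.8, -0.5, -0.4]
gripper_width: 5.8
t 4.9167 tcp [556.9  51.6  81.4] x [-0.004 -0.    -1.   ] zyaw -0.93 F [-0.8 -0.5 -0.4] M [0.08 0.04 0.02] w 5.82
```

```bash
python3 -m creep '[{"translation":[0,0,-0.5],"delta_rot":[0,0,0]},{"translation":[0,0,-0.2],"delta_rot":[0,0,0]},{"translation":[0,0,-0.15],"delta_rot":[0,0,0]},{"translation":[0,0,0],"delta_rot":[0,0,0]}]'
python3 -c "
from meas import *
tool()"
```

```text
time_s: 5.25
ee_pos: [558.1, 51.7, 74.7]
ee_rot: [172.5, 90.0, 171.6]
force: [-0.0, -0.4, -0.8]
gripper_width: 5.5
t 5.25 tcp [558.1  51.7  74.7] x [-0.  0. -1.] zyaw -0.93 F [-0.  -0.4 -0.8] M [ 0.02  0.03 -0.02] w 5.52
```

```bash
python3 -m creep '[{"translation":[0,0,-0.15],"delta_rot":[0,0,0]},{"translation":[0,0,0],"delta_rot":[0,0,0]},{"translation":[0,0,-0.1],"delta_rot":[0,0,0]},{"translation":[0,0,0],"delta_rot":[0,0,0]}]'
python3 -c "
from meas import *
tool()"
```

```text
time_s: 5.58
ee_pos: [558.5, 51.8, 74.1]
ee_rot: [7.9, 89.9, 7.0]
force: [-3.8, 0.1, 8.9]
gripper_width: 5.9
t 5.5833 tcp [558.5  51.8  74.1] x [ 0.001  0.    -1.   ] zyaw -0.93 F [-3.8  0.1  8.9] M [-0.04  0.63  0.04] w 5.89
```

The blade bottoms out at the expected depth with 9 N. I'll release slightly so the fingers stay clear of the shaft, then lift.

```bash
python3 -m creep '[{"translation":[0,0,0],"delta_rot":[0,0,0]},{"translation":[0,0,0],"delta_rot":[0,0,0]},{"translation":[0,0,0],"delta_rot":[0,0,0]},{"translation":[0,0,0],"delta_rot":[0,0,0]}]' -0.58
python3 -m creep '[{"translation":[0,0,2.5],"delta_rot":[0,0,0]},{"translation":[0,0,3.5],"delta_rot":[0,0,0]},{"translation":[0,0,3],"delta_rot":[0,0,0]},{"translation":[2,-1,2],"delta_rot":[0,0,0]},{"translation":[2,0,0],"delta_rot":[0,0,0]}]'
python3 -m creep '[{"translation":[0,0,0],"delta_rot":[0,0,0]},{"translation":[0,0,0],"delta_rot":[0,0,0]}]'
python3 - <<'E'
from meas import *
tool(); c,p,d=grab('wrist','f'); P=pts(c,d); tool(); z=P[...,2]
m=(z>74)&(z<86)&(np.hypot(P[...,0]-556,P[...,1]-52)<35); m[215:]=0; k=blob(m)[0]; r=cv2.minAreaRect(plane(c,k[:,0],80)[:,:2].astype(np.float32)); print("blade",r,np.median(z[m]))
E
python3 drive.py f
```

```text
time_s: 5.92
ee_pos: [558.1, 51.7, 72.2]
ee_rot: [161.0, 90.0, 160.1]
force: [0.5, -0.6, 0.9]
gripper_width: 19.2
time_s: 6.33
ee_pos: [600.7, 40.9, 188.0]
ee_rot: [-0.9, 89.5, -1.8]
force: [1.4, -0.6, 0.6]
gripper_width: 19.6
time_s: 6.5
ee_pos: [598.4, 41.6, 182.0]
ee_rot: [170.5, 90.0, 169.5]
force: [0.2, 0.4, 0.3]
gripper_width: 19.1
t 6.5 tcp [598.4  41.6 182. ] x [-0.001  0.    -1.   ] zyaw -0.95 F [0.2 0.4 0.3] M [ 0.04  0.07 -0.04] w 19.13
t 6.55 tcp [597.4  41.7 181.5] x [-0.002  0.    -1.   ] zyaw -0.94 F [0.9 0.3 0.6] M [ 0.01 -0.04  0.01] w 19.16
blade ((557.4013671875, 51.302650451660156), (5.739137172698975, 24.222068786621094), 89.43264770507812) 80.2552538285224
block [556.   11.5] [129.7 120.4] 89.1
[[494.79998779296875, -52.400001525878906], [615.2000122070312, -54.29999923706055], [617.2000122070312, 75.30000305175781], [496.79998779296875, 77.19999694824219]]
cap ((555.6646728515625, 11.985530853271484), 22.001216888427734) ((555.5918579101562, 11.664849281311035), (43.05621337890625, 43.96749496459961), 73.29887390136719)
top n 522 111.21864227956658
shafttop ((555.92626953125, 12.322181701660156), 9.926995277404785)
idx line mean [512.2  12.2] dir -1.33 174
stripe mean [555.8  11.1] dir 38.4 31
```

View pics/f_wrist.png

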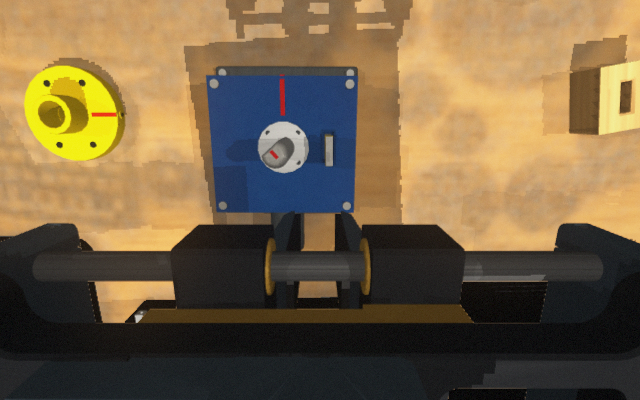

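The blade stands fully in the slot with its top at z≈80.3, upright. Now I'll estimate the shaft angle more closely from the end-face outline.

```bash
python3 - <<'E'
from meas import *
for t in ("d","f"):
    p,d=load("wrist",t); c=np.load(f"pics/{t}_wrist_c.npy",allow_pickle=True).item(); P=pts(c,d); h=cv2.cvtColor(p,cv2.COLOR_RGB2HSV); z=P[...,2]
    m=(z>109.3)&(z<116)&(np.hypot(P[...,0]-556,P[...,1]-12)<16); m[212:]=0
    v,u=np.nonzero(m); q=plane(c,np.c_[u,v],112)[:,:2]; print(len(u),q.mean(0))
    a=np.radians(np.arange(180,280,8)); print([(int(np.degrees(x)),round(float(np.percentile((q-[555.8,12.0])@[np.cos(x),np.sin(x)],99)),1)) for x in a])
    # red excess weighted
    f=p.astype(float); w=np.clip(f[...,0]-f[...,1:].max(-1)-15,0,None); w[~(np.hypot(P[...,0]-556,P[...,1]-12)<14)]=0; w[z<100]=0
    v,u=np.nonzero(w>0); ww=w[v,u]; q=plane(c,np.c_[u,v],112)[:,:2]; mu=(q*ww[:,None]).sum(0)/ww.sum(); C=((q-mu)*ww[:,None]).T@(q-mu)/ww.sum(); e=np.linalg.eigh(C); print(mu,e[0],np.degrees(np.arctan2(*e[1][::-1,1])))
    A=cv2.resize(p[125:175,245:300],None,fx=10,fy=10,interpolation=cv2.INTER_CUBIC); cv2.imwrite(f"pics/{t}_sh.png",A[:,:,::-1])
E
```

```text
454 [556.89213113  13.04393722]
[(180, 8.1), (188, 7.6), (196, 6.9), (204, 6.3), (212, 5.6), (220, 5.2), (228, 5.4), (236, 6.1), (244, 6.7), (252, 7.2), (260, 7.6), (268, 8.0), (276, 8.2)]
[559.57395614   7.02671609] [  7.39358998 575.92268409] 133.68982961566704
463 [556.70949799  12.80307846]
[(180, 8.0), (188, 7.8), (196, 7.2), (204, 6.6), (212, 5.9), (220, 5.5), (228, 5.6), (236, 6.2), (244, 6.8), (252, 7.3), (260, 8.0), (268, 8.5), (276, 8.6)]
[557.93376257   8.5365716 ] [  5.09359839 338.78514046] 132.50845021009198
```

View pics/f_sh.png

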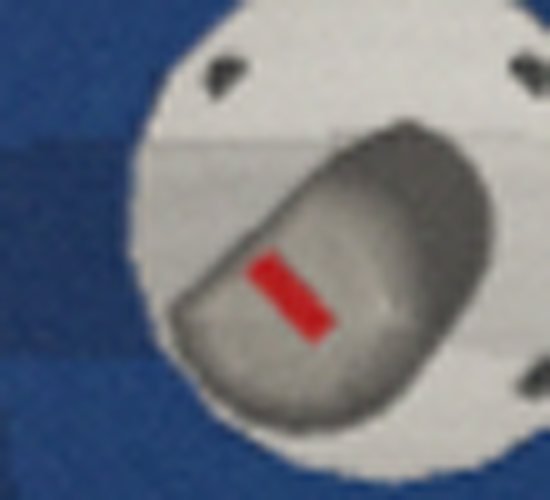

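```bash
python3 -m creep '[{"translation":[-0.8,-0.6,-0.6],"delta_rot":[0,0,-0.116]},{"translation":[-0.8,-0.6,-0.6],"delta_rot":[0,0,-0.116]},{"translation":[-0.8,-0.6,-0.6],"delta_rot":[0,0,-0.116]},{"translation":[-0.8,-0.5,-0.6],"delta_rot":[0,0,-0.116]},{"translation":[-0.8,-0.5,-0.6],"delta_rot":[0,0,-0.116]}]' 0.1
python3 -m creep '[{"translation":[0,0,0],"delta_rot":[0,0,-0.116]},{"translation":[0,0,0],"delta_rot":[0,0,-0.116]},{"translation":[0,0,0],"delta_rot":[0,0,0]},{"translation":[0,0,0],"delta_rot":[0,0,0]}]'
python3 - <<'E'
from meas import *
s,T=tool(); print(s["qpos"].round(1)); c,p,d=grab('wrist','g'); grab('side','g'); tool()
E
```

```text
time_s: 6.97
ee_pos: [556.2, 13.7, 151.2]
ee_rot: [-148.2, 89.8, 177.4]
force: [0.2, 0.1, 0.1]
gripper_width: 48.8
time_s: 7.3
ee_pos: [557.2, 13.8, 151.9]
ee_rot: [-134.2, 89.9, 178.6]
force: [0.3, -1.3, 0.7]
gripper_width: 50.2
t 7.3 tcp [557.2  13.8 151.9] x [-0.002  0.    -1.   ] zyaw -47.27 F [ 0.3 -1.3  0.7] M [-0.05  0.04  0.01] w 50.25
[  0.2  20.2  98.5   0.   61.4 -42.5]
t 7.4 tcp [557.7  13.9 152.1] x [-0.001  0.    -1.   ] zyaw -47.31 F [ 0.6 -0.1  0.4] M [-0.03 -0.02  0.02] w 50.28
```

View pics/g_wrist.png

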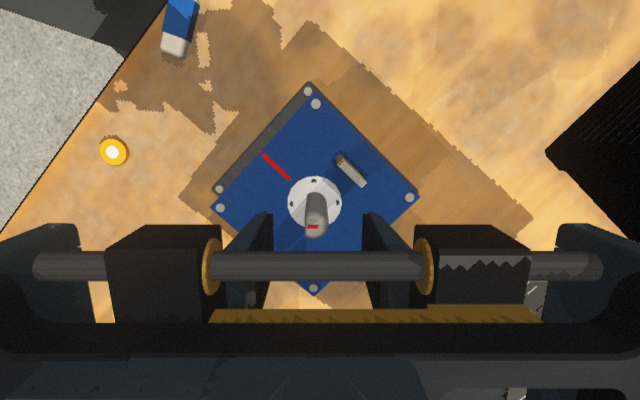

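The shaft at (315,230) is centred between the fingers, with its stripe horizontal, in line with the jaws. I'll lower and close.

```bash
python3 -m creep '[{"translation":[0,-0.03,-1.5],"delta_rot":[0,0,0]},{"translation":[0,0,-2],"delta_rot":[0,0,0]},{"translation":[0,0,-1.5],"delta_rot":[0,0,0]},{"translation":[0,0,0],"delta_rot":[0,0,0]}]'
python3 -c "
from meas import *
tool()"
python3 -m creep '[{"translation":[0,0,0],"delta_rot":[0,0,0]},{"translation":[0,0,0],"delta_rot":[0,0,0]},{"translation":[0,0,0],"delta_rot":[0,0,0]},{"translation":[0,0,0],"delta_rot":[0,0,0]},{"translation":[0,0,0],"delta_rot":[0,0,0]}]' -1 35
python3 -c "
from meas import *
tool()"
```

```text
time_s: 7.73
ee_pos: [555.8, 13.5, 99.5]
ee_rot: [-132.9, 89.6, 179.7]
force: [0.1, -0.7, -0.5]
gripper_width: 49.9
t 7.7333 tcp [555.8  13.5  99.5] x [-0.007  0.    -1.   ] zyaw -47.36 F [ 0.1 -0.7 -0.5] M [-0.06 -0.02  0.  ] w 49.85
time_s: 8.15
ee_pos: [558.7, 13.4, 103.3]
ee_rot: [49.7, 89.9, 2.3]
force: [-0.7, -0.3, 0.9]
gripper_width: 19.7
t 8.15 tcp [558.7  13.4 103.3] x [ 0.002  0.    -1.   ] zyaw -47.45 F [-0.7 -0.3  0.9] M [-0.04 -0.01  0.01] w 19.71
```

Still closing, so I'll wait.

```bash
python3 -m creep '[{"translation":[0,0,0],"delta_rot":[0,0,0]},{"translation":[0,0,0],"delta_rot":[0,0,0]},{"translation":[0,0,0],"delta_rot":[0,0,0]}]'
python3 -c "
from meas import *
tool()"
```

```text
time_s: 8.4
ee_pos: [557.4, 12.3, 103.2]
ee_rot: [-75.3, 89.9, -122.8]
force: [-2.5, -4.2, 4.8]
gripper_width: 15.5
t 8.4 tcp [557.4  12.3 103.2] x [-0.001 -0.002 -1.   ] zyaw -47.42 F [-2.5 -4.2  4.8] M [-0.83  0.69 -0.02] w 15.49
```

It reads 15.5–16 mm, so the pads are square on the flat. θ ≈ 43.6°, so I'll turn −0.762 rad about the axis, aiming for tool z yaw −91.1°.

```bash
python3 -m creep '[{"translation":[0.01,-0.01,0],"delta_rot":[0,0,-0.085]},{"translation":[0.01,-0.02,0],"delta_rot":[0,0,-0.085]},{"translation":[0.01,-0.02,0],"delta_rot":[0,0,-0.085]},{"translation":[0.01,-0.02,0],"delta_rot":[0,0,-0.085]},{"translation":[0.01,-0.02,0],"delta_rot":[0,0,-0.085]}]'
python3 -c "
from meas import *
tool()"
python3 -m creep '[{"translation":[0,-0.02,0],"delta_rot":[0,0,-0.085]},{"translation":[0,-0.02,0],"delta_rot":[0,0,-0.085]},{"translation":[0,-0.01,0],"delta_rot":[0,0,-0.085]},{"translation":[0,0,0],"delta_rot":[0,0,-0.082]},{"translation":[0,0,0],"delta_rot":[0,0,0]}]'
python3 -m creep '[{"translation":[0,0,0],"delta_rot":[0,0,0]},{"translation":[0,0,0],"delta_rot":[0,0,0]}]'
python3 -c "
from meas import *
tool(); grab('side','i')"
```

```text
time_s: 8.82
ee_pos: [557.5, 11.5, 103.1]
ee_rot: [-66.9, 89.8, -138.9]
force: [-4.7, -4.1, 6.0]
gripper_width: 15.1
t 8.8167 tcp [557.5  11.5 103.1] x [-0.002 -0.002 -1.   ] zyaw -71.99 F [-4.7 -4.1  6. ] M [-0.73  0.91  0.06] w 15.15
time_s: 9.23
ee_pos: [557.3, 10.9, 103.1]
ee_rot: [-48.2, 89.8, -139.5]
force: [-4.9, -4.9, 7.0]
gripper_width: 15.3
time_s: 9.4
ee_pos: [557.3, 10.9, 103.1]
ee_rot: [-50.5, 89.8, -141.6]
force: [-4.3, -4.4, 6.6]
gripper_width: 15.3
t 9.4 tcp [557.3  10.9 103.1] x [-0.003 -0.002 -1.   ] zyaw -91.09 F [-4.3 -4.4  6.6] M [-0.87  0.88 -0.09] w 15.26
```

```bash
python3 -m creep '[{"translation":[0,0,0],"delta_rot":[0,0,0]},{"translation":[0,0,0],"delta_rot":[0,0,0]},{"translation":[0,0,0],"delta_rot":[0,0,0]},{"translation":[0,0,0],"delta_rot":[0,0,0]}]' 0.1
python3 -m creep '[{"translation":[0,0,2.5],"delta_rot":[0,0,0]},{"translation":[0,0,3],"delta_rot":[0,0,0]},{"translation":[0,-2,2.3],"delta_rot":[0,0,0]},{"translation":[0,-3.2,0],"delta_rot":[0,0,0]},{"translation":[0,0,0],"delta_rot":[0,0,0]}]'
python3 -m creep '[{"translation":[0,0,0],"delta_rot":[0,0,0]},{"translation":[0,0,0],"delta_rot":[0,0,0]}]'
python3 - <<'E'
from meas import *
tool(); c,p,d=grab('wrist','j'); tool(); P=pts(c,d); z=P[...,2]
v,u=proj(c,[[555.8,12,112]])[0][::-1].astype(int); print(u,v)
m=(z>109.3)&(z<116)&(np.hypot(P[...,0]-556,P[...,1]-12)<16); m[225:]=0
vv,uu=np.nonzero(m); q=plane(c,np.c_[uu,vv],112)[:,:2]; print(len(uu),q.mean(0))
a=np.radians(np.arange(140,220,6)); print([(int(np.degrees(x)),round(float(np.percentile((q-[555.8,12.0])@[np.cos(x),np.sin(x)],99)),1)) for x in a])
h=cv2.cvtColor(p,cv2.COLOR_RGB2HSV); red=((h[...,0]<8)|(h[...,0]>172))&(h[...,1]>130)
r2=red&(z>103)&(np.hypot(P[...,0]-556,P[...,1]-12)<16);vv,uu=np.nonzero(r2); q=plane(c,np.c_[uu,vv],112)[:,:2]; e=np.linalg.svd(q-q.mean(0))[2][0]; print("stripe",q.mean(0),np.degrees(np.arctan2(e[1],e[0])),len(uu))
r2=red&(z>45)&(z<54)&(abs(P[...,1]-12)<16);vv,uu=np.nonzero(r2); q=plane(c,np.c_[uu,vv],50)[:,:2]; e=np.linalg.svd(q-q.mean(0))[2][0]; print("idx",q.mean(0),np.degrees(np.arctan2(e[1],e[0])),len(uu))
A=cv2.resize(p[max(0,v-60):v+60,u-80:u+80],None,fx=5,fy=5,interpolation=cv2.INTER_CUBIC); cv2.imwrite("pics/j_sh.png",A[:,:,::-1])
E
```

```text
time_s: 9.78
ee_pos: [558.9, 12.2, 102.4]
ee_rot: [119.4, 90.0, 28.3]
force: [0.7, -0.5, 0.5]
gripper_width: 39.0
time_s: 10.2
ee_pos: [559.9, -43.6, 182.3]
ee_rot: [58.7, 89.7, -32.6]
force: [-1.3, 0.3, -0.6]
gripper_width: 50.3
time_s: 10.37
ee_pos: [558.3, -39.7, 179.9]
ee_rot: [-127.8, 89.9, 141.0]
force: [-0.8, 0.5, -0.5]
gripper_width: 50.5
t 10.3667 tcp [558.3 -39.7 179.9] x [-0.001  0.001 -1.   ] zyaw -91.15 F [-0.8  0.5 -0.5] M [-0.06  0.02 -0.01] w 50.51
t 10.4167 tcp [558.3 -39.3 179.8] x [-0.001  0.001 -1.   ] zyaw -91.11 F [-0.9 -0.1  0.7] M [-0.11  0.01 -0.07] w 50.42
311 141
491 [557.38634853  11.49896062]
[(140, 7.3), (146, 7.0), (152, 6.6), (158, 6.3), (164, 5.8), (170, 5.4), (176, 5.2), (182, 5.3), (188, 5.8), (194, 6.3), (200, 6.7), (206, 7.2), (212, 7.6), (218, 7.9)]
stripe [555.60779836  11.48632896] -4.525859253834065 34
idx [513.98434626  12.17835008] 179.74078747466018 141
```

View pics/j_sh.png

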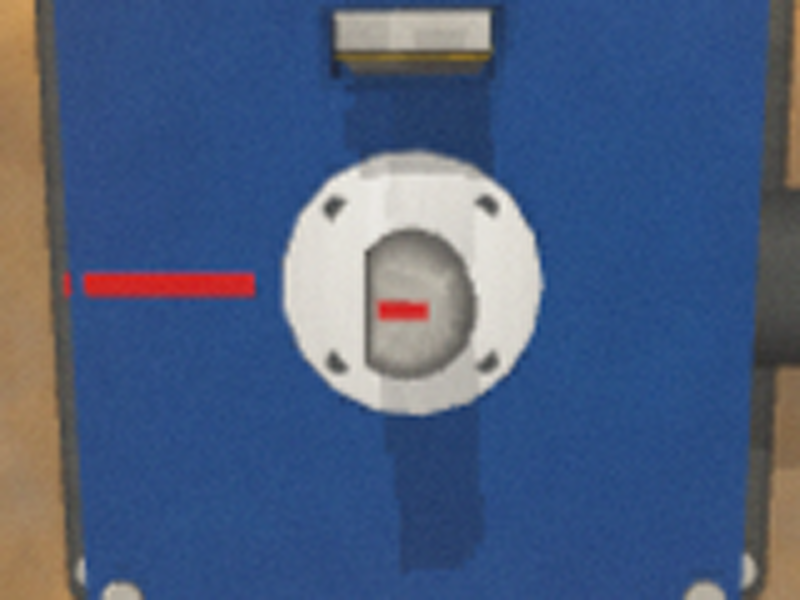

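The flat faces the index line squarely (its outline minimum is at ≈178–179° against 178.9°). Next I'll go to the collar and turn the tool back to yaw ≈ −1°, so the jaws lie along y and stay stiff against the blade's off-axis push.

```bash
python3 -m creep '[{"translation":[-0.5,-2.0,0],"delta_rot":[0,0,0.12]},{"translation":[-0.5,-2.2,0],"delta_rot":[0,0,0.12]},{"translation":[-0.5,-2.2,0],"delta_rot":[0,0,0.12]},{"translation":[-0.5,-2.2,0],"delta_rot":[0,0,0.12]},{"translation":[-0.5,-2.2,0],"delta_rot":[0,0,0.12]}]' 0.4
python3 -m creep '[{"translation":[-0.5,-2.2,0],"delta_rot":[0,0,0.12]},{"translation":[-0.5,-2.2,0],"delta_rot":[0,0,0.12]},{"translation":[-0.5,-2.2,0],"delta_rot":[0,0,0.12]},{"translation":[-0.5,-2.2,0],"delta_rot":[0,0,0.12]},{"translation":[-0.5,-2.2,0],"delta_rot":[0,0,0.12]}]'
python3 -m creep '[{"translation":[-0.6,-2.2,0],"delta_rot":[0,0,0.12]},{"translation":[-0.6,-2.0,0],"delta_rot":[0,0,0.12]},{"translation":[-0.6,-1.7,0],"delta_rot":[0,0,0.13]},{"translation":[0,0,0],"delta_rot":[0,0,0]},{"translation":[0,0,0],"delta_rot":[0,0,0]}]'
python3 - <<'E'
from meas import *
s,T=tool(); print(s["qpos"].round(1)); c,p,d=grab('wrist','k'); tool()
E
```

```text
time_s: 10.83
ee_pos: [533.4, -147.7, 179.7]
ee_rot: [-161.4, 89.9, 142.3]
force: [-0.9, -0.0, 0.2]
gripper_width: 63.7
time_s: 11.25
ee_pos: [508.6, -257.8, 179.8]
ee_rot: [153.0, 89.9, 131.0]
force: [0.1, -0.2, 0.6]
gripper_width: 63.8
time_s: 11.67
ee_pos: [490.7, -316.5, 179.7]
ee_rot: [120.8, 89.9, 119.2]
force: [0.6, 0.7, 0.4]
gripper_width: 63.6
t 11.6667 tcp [ 490.7 -316.5  179.7] x [-0.001  0.002 -1.   ] zyaw -1.6 F [0.6 0.7 0.4] M [0.06 0.   0.01] w 63.64
[-3.400e+01  2.110e+01  9.270e+01  1.000e-01  6.630e+01 -1.224e+02]
t 11.7167 tcp [ 490.9 -315.9  179.8] x [-0.001  0.002 -1.   ] zyaw -1.55 F [-1.2 -0.8  0.3] M [ 0.04 -0.02 -0.02] w 63.35
```

View pics/k_wrist.png

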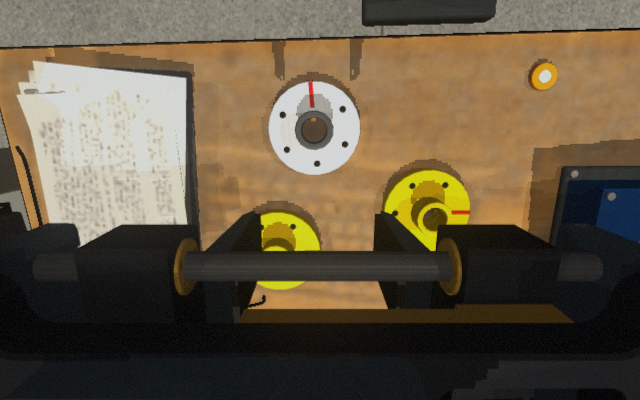

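The wrist view shows the aluminium collar at (314,127), its dark hub at (313,128) and its red line at (311,94). Both yellow decoys are lower down, at (275,245) and (428,205).

```bash
cat > col.py <<'E'
from meas import *
import sys
tag=sys.argv[1]; zu=float(sys.argv[2]); cx,cy=map(float,sys.argv[3:5])
p,d=load("wrist",tag); c=np.load(f"pics/{tag}_wrist_c.npy",allow_pickle=True).item(); P=pts(c,d); h=cv2.cvtColor(p,cv2.COLOR_RGB2HSV); z=P[...,2]; rr=np.hypot(P[...,0]-cx,P[...,1]-cy)
m=(z>zu+7)&(z<zu+50)&(rr<56); k=cv2.convexHull(blob(m)[0])[:,0]; q=plane(c,k,zu+14)[:,:2].astype(np.float32); print("flange",np.round(cv2.minEnclosingCircle(q)[0],1),round(cv2.minEnclosingCircle(q)[1],1),cv2.fitEllipse(q)[0:2])
m=(z>zu+33)&(z<zu+44)&(rr<30); k=cv2.convexHull(blob(m)[0])[:,0]; q=plane(c,k,zu+38)[:,:2].astype(np.float32); print("hub",cv2.minEnclosingCircle(q),np.median(z[m]))
m=(z>zu+9)&(z<zu+19)&(rr<44)&(rr>26); A=np.c_[P[m][:,:2]-[cx,cy],np.ones(m.sum())]; print("flange plane",np.linalg.lstsq(A,z[m],rcond=None)[0],m.sum())
red=((h[...,0]<8)|(h[...,0]>172))&(h[...,1]>130)&(rr<48)&(z>zu+5); v,u=np.nonzero(red); q=plane(c,np.c_[u,v],zu+14)[:,:2]; e=np.linalg.svd(q-q.mean(0))[2][0]; print("red",q.mean(0),np.degrees(np.arctan2(e[1],e[0])),len(u))
E
python3 col.py k 0 434 -317
```

```text
flange [ 433.8 -318. ] 46.0 ((434.12420654296875, -318.0600280761719), (90.89073181152344, 91.2646713256836))
hub ((434.05841064453125, -317.969482421875), 17.75463104248047) 38.02743288242996
flange plane [-7.18015221e-04 -7.19467561e-04  1.43633153e+01] 4081
red [ 547.4939976  -312.78250051] 4.68986831111567 201
```

```bash
sed -i 's/&(rr<48)&(z>zu+5);/\&(rr<48)\&(rr>15)\&(z>zu+9)\&(z<zu+20);/' col.py; python3 col.py k 0 434 -318 | tail -1; python3 - <<'E'
from meas import *
p,d=load("wrist","k"); cv2.imwrite("pics/k2.png",cv2.resize(p[70:190,255:375],None,fx=5,fy=5,interpolation=cv2.INTER_CUBIC)[:,:,::-1])
E
```

```text
red [ 400.91726394 -320.10575487] 3.7019965182473857 91
```

View pics/k2.png

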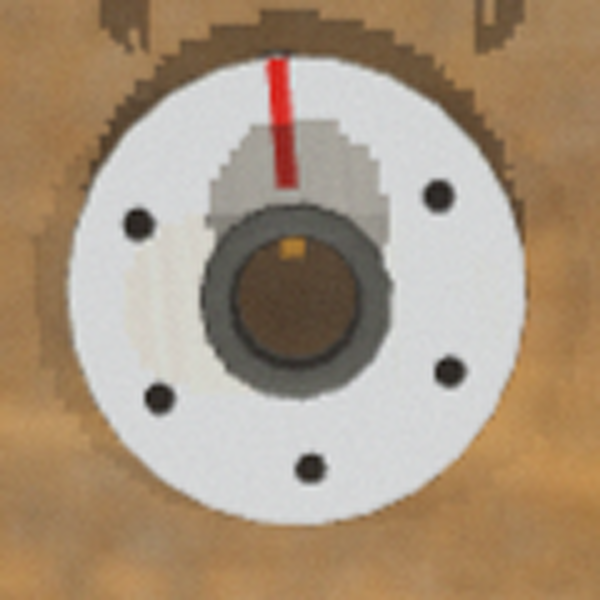

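```bash
python3 -m creep '[{"translation":[-2.0,0,-1.5],"delta_rot":[0,0,0.046]},{"translation":[-2.0,-0.1,-3],"delta_rot":[0,0,0.046]},{"translation":[-1.7,-0.1,-3.5],"delta_rot":[0,0,0]},{"translation":[0,0,-3],"delta_rot":[0,0,0]},{"translation":[0,0,0],"delta_rot":[0,0,0]}]'
python3 -m creep '[{"translation":[0,0,-0.5],"delta_rot":[0,0,0]},{"translation":[0,0,0],"delta_rot":[0,0,0]},{"translation":[0,0,0],"delta_rot":[0,0,0]},{"translation":[0,0,0],"delta_rot":[0,0,0]}]'
python3 -c "
from meas import *
tool(); grab('wrist','l'); tool()"
```

```text
time_s: 12.13
ee_pos: [430.0, -314.9, 65.5]
ee_rot: [136.1, 89.3, 139.9]
force: [-0.6, 1.0, -1.1]
gripper_width: 63.5
time_s: 12.47
ee_pos: [435.3, -319.6, 67.1]
ee_rot: [-38.8, 89.8, -35.0]
force: [0.7, 0.2, 0.1]
gripper_width: 63.8
t 12.4667 tcp [ 435.3 -319.6   67.1] x [ 0.003 -0.002 -1.   ] zyaw 3.85 F [0.7 0.2 0.1] M [ 0.02  0.02 -0.02] w 63.83
t 12.5167 tcp [ 435.  -319.5   67. ] x [ 0.003 -0.002 -1.   ] zyaw 3.85 F [-0.3 -0.7  0.7] M [ 0.07 -0.    0.06] w 63.63
```

View pics/l_wrist.png

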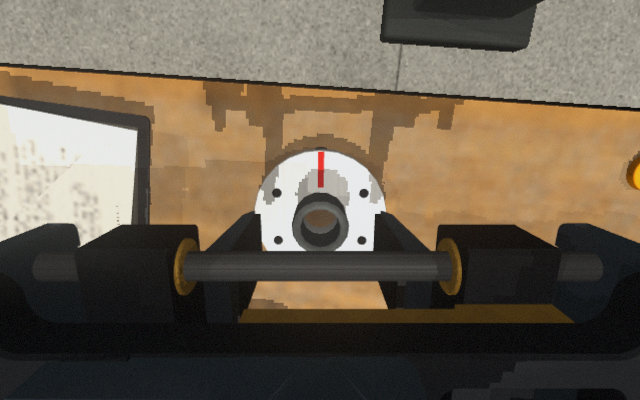

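The collar is centred between the fingers (hub at (320,218)), with its red line vertical in the tool frame. I'll go down and grip the hub.

```bash
python3 -m creep '[{"translation":[-0.1,0.13,-1.5],"delta_rot":[0,0,0]},{"translation":[0,0,-1.5],"delta_rot":[0,0,0]},{"translation":[0,0,-0.5],"delta_rot":[0,0,0]},{"translation":[0,0,0],"delta_rot":[0,0,0]},{"translation":[0,0,0],"delta_rot":[0,0,0]}]'
python3 -m creep '[{"translation":[0,0,0],"delta_rot":[0,0,0]},{"translation":[0,0,0],"delta_rot":[0,0,0]},{"translation":[0,0,0],"delta_rot":[0,0,0]},{"translation":[0,0,0],"delta_rot":[0,0,0]},{"translation":[0,0,0],"delta_rot":[0,0,0]}]' -1 50
python3 -m creep '[{"translation":[0,0,0],"delta_rot":[0,0,0]},{"translation":[0,0,0],"delta_rot":[0,0,0]}]'
python3 -c "
from meas import *
tool()"
```

```text
time_s: 12.93
ee_pos: [433.1, -318.0, 31.0]
ee_rot: [-35.8, 90.0, -32.0]
force: [0.3, -0.0, 1.3]
gripper_width: 63.9
time_s: 13.35
ee_pos: [432.8, -317.8, 30.8]
ee_rot: [-40.3, 90.0, -36.5]
force: [-0.1, 0.5, 1.8]
gripper_width: 33.6
time_s: 13.52
ee_pos: [432.8, -317.9, 30.8]
ee_rot: [-40.6, 90.0, -36.8]
force: [-0.4, -0.7, 3.1]
gripper_width: 34.4
t 13.5167 tcp [ 432.8 -317.9   30.8] x [ 0. -0. -1.] zyaw 3.83 F [-0.4 -0.7  3.1] M [0.05 0.06 0.06] w 34.38
```

```bash
python3 -m creep '[{"translation":[0,0,2],"delta_rot":[0,0,0]},{"translation":[0,0,3.5],"delta_rot":[0,0,0]},{"translation":[0,0,3.5],"delta_rot":[0,0,0]},{"translation":[0.5,1.5,3],"delta_rot":[0,0,-0.02]},{"translation":[1.2,3.2,2],"delta_rot":[0,0,-0.02]}]'
python3 -m creep '[{"translation":[1.3,3.5,0],"delta_rot":[0,0,-0.02]},{"translation":[1.3,3.5,0],"delta_rot":[0,0,-0.026]},{"translation":[1.3,3.5,0],"delta_rot":[0,0,0]},{"translation":[1.3,3.5,0],"delta_rot":[0,0,0]},{"translation":[1.3,3.5,0],"delta_rot":[0,0,0]}]'
python3 -m creep '[{"translation":[1.3,3.5,0],"delta_rot":[0,0,0]},{"translation":[1.3,3.5,0],"delta_rot":[0,0,0]},{"translation":[1.3,3.0,0],"delta_rot":[0,0,0]},{"translation":[0,0.8,0],"delta_rot":[0,0,0]},{"translation":[0,0,0],"delta_rot":[0,0,0]}]'
python3 -m creep '[{"translation":[0,0,0],"delta_rot":[0,0,0]},{"translation":[0,0,0],"delta_rot":[0,0,0]},{"translation":[0,0,0],"delta_rot":[0,0,0]}]'
python3 -c "
from meas import *
tool(); grab('wrist','m'); s,T=tool(); print(s['ee_pos'])"
python3 col.py m 140 555 9
```

```text
time_s: 13.93
ee_pos: [450.0, -273.2, 173.1]
ee_rot: [-53.7, 89.7, -52.4]
force: [1.8, 0.3, -2.3]
gripper_width: 34.3
time_s: 14.35
ee_pos: [514.3, -93.8, 169.9]
ee_rot: [165.8, 89.9, 164.7]
force: [-0.2, 0.1, -1.4]
gripper_width: 34.3
time_s: 14.77
ee_pos: [553.4, 14.6, 169.5]
ee_rot: [167.6, 89.9, 166.7]
force: [-0.2, -0.4, -3.4]
gripper_width: 34.0
time_s: 15.02
ee_pos: [553.1, 10.9, 170.3]
ee_rot: [-154.8, 90.0, -156.0]
force: [1.1, 0.1, -2.5]
gripper_width: 34.0
t 15.0167 tcp [553.1  10.9 170.3] x [-0.001 -0.    -1.   ] zyaw -1.2 F [ 1.1  0.1 -2.5] M [ 0.07 -0.05 -0.  ] w 34.02
t 15.0667 tcp [553.2  11.  170.4] x [-0. -0. -1.] zyaw -1.21 F [ 0.1  0.2 -2.4] M [-0.    0.02 -0.01] w 34.28
[553.20290548  10.95029785 170.36012815]
flange [544.9  11.1] 43.9 ((538.896728515625, 11.218305587768555), (60.46868133544922, 84.94359588623047))
hub ((538.2252197265625, 9.264177322387695), 24.048694610595703) 177.47259413283552
flange plane [-2.21478693e-03  1.83106764e-03  1.53812032e+02] 6354
red [520.95896029  11.79838178] -1.7380275906177733 281
```

View pics/m_wrist.png

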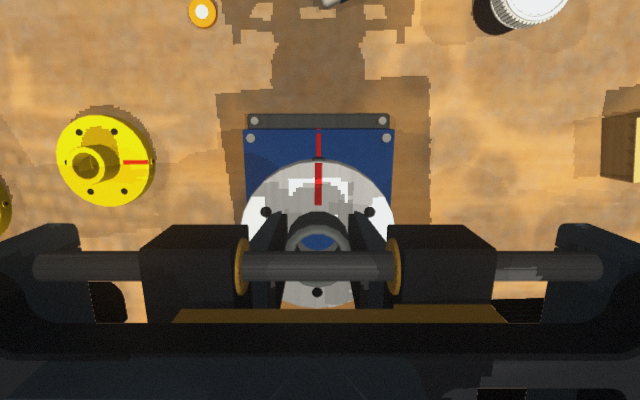

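```bash
cat > arc.py <<'E'
from meas import *
from scipy.optimize import least_squares
import sys
tag=sys.argv[1]; zt=float(sys.argv[2])
p,d=load("wrist",tag); c=np.load(f"pics/{tag}_wrist_c.npy",allow_pickle=True).item(); P=pts(c,d); z=P[...,2]
m=(z>zt-4)&(z<zt+30); m[232:]=0; m[:,:225]=0;m[:,412:]=0
k=blob(m)[0][:,0]; k=k[(k[:,1]<205)]
q=plane(c,k,zt)[:,:2]
f=lambda x:np.hypot(q[:,0]-x[0],q[:,1]-x[1])-46
r=least_squares(f,[555,11],loss='soft_l1'); print("centre",r.x.round(2),"rms",np.sqrt(np.mean(f(r.x)**2)).round(2),len(q))
h=cv2.cvtColor(p,cv2.COLOR_RGB2HSV); red=((h[...,0]<8)|(h[...,0]>172))&(h[...,1]>110)&(abs(z-zt)<5); v,u=np.nonzero(red); w=plane(c,np.c_[u,v],zt)[:,:2]; w=w[abs(w[:,1]-r.x[1])<10]; e=w.mean(0)-r.x; print("collar yaw",np.degrees(np.arctan2(-e[1],-e[0])).round(2), len(w))
mm=(abs(z-zt)<5)&(np.hypot(P[...,0]-r.x[0],P[...,1]-r.x[1])<45); mm[225:]=0; A=np.c_[P[mm][:,:2]-r.x,np.ones(mm.sum())]; print("plane",np.linalg.lstsq(A,z[mm],rcond=None)[0].round(4))
E
python3 arc.py m 153.6
```

```text
centre [554.55  10.88] rms 0.42 161
collar yaw -1.7 293
plane [5.700000e-03 2.000000e-04 1.540617e+02]
```

```bash
python3 -m creep '[{"translation":[0.11,0.11,-0.5],"delta_rot":[0,0,0.006]},{"translation":[0,0,-1.0],"delta_rot":[0,0,0]},{"translation":[0,0,-0.6],"delta_rot":[0,0,0]},{"translation":[0,0,0],"delta_rot":[0,0,0]},{"translation":[0,0,0],"delta_rot":[0,0,0]}]'
python3 -c "
from meas import *
tool(); grab('wrist','n'); tool()"
python3 arc.py n 132.5; python3 - <<'E'
from meas import *
p,d=load("wrist","n"); cv2.imwrite("pics/n2.png",cv2.resize(p[100:310,220:420],None,fx=2.8,fy=2.8,interpolation=cv2.INTER_CUBIC)[:,:,::-1])
E
```

```text
time_s: 15.48
ee_pos: [554.2, 13.3, 148.5]
ee_rot: [178.8, 89.9, 178.0]
force: [-0.2, 0.6, -2.5]
gripper_width: 33.9
t 15.4833 tcp [554.2  13.3 148.5] x [-0.002  0.    -1.   ] zyaw -0.78 F [-0.2  0.6 -2.5] M [ 0.04 -0.04  0.02] w 33.9
t 15.5333 tcp [554.7  13.4 149.1] x [-0.001  0.    -1.   ] zyaw -0.77 F [ 0.1 -0.6 -2.7] M [-0.04  0.03 -0.01] w 34.14
centre [555.73  13.27] rms 0.37 160
collar yaw -1.25 294
plane [5.900000e-03 6.000000e-04 1.323474e+02]
```

View pics/n2.png

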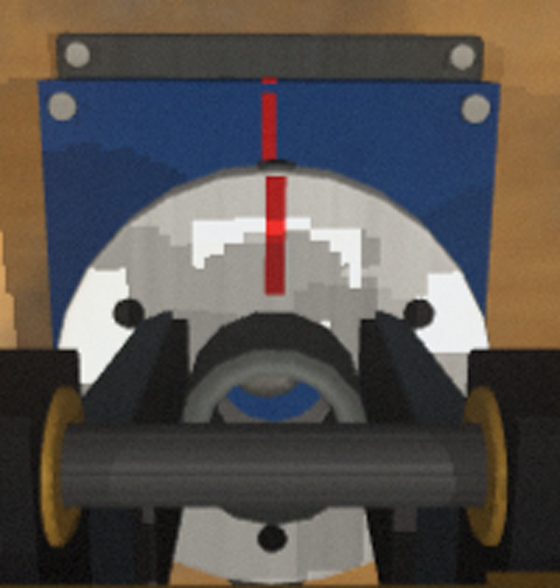

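The collar's red line (276,230 in the crop) lines up with the index line (269,125), and the shaft end shows through the bore. I'll nudge y −1.2 mm and ease down.

```bash
python3 -m creep '[{"translation":[0,-0.12,0],"delta_rot":[0,0,0]},{"translation":[0,0,-0.3],"delta_rot":[0,0,0]},{"translation":[0,0,-0.3],"delta_rot":[0,0,0]},{"translation":[0,0,0],"delta_rot":[0,0,0]}]'
python3 -c "
from meas import *
tool(); grab('wrist','o'); tool()"; python3 arc.py o 126
python3 -m creep '[{"translation":[0,0,-0.3],"delta_rot":[0,0,0]},{"translation":[0,0,-0.2],"delta_rot":[0,0,0]},{"translation":[0,0,0],"delta_rot":[0,0,0]}]'
python3 -c "
from meas import *
tool()"
```

```text
time_s: 15.87
ee_pos: [554.4, 12.2, 142.9]
ee_rot: [173.6, 89.9, 172.9]
force: [-1.7, -0.6, -3.1]
gripper_width: 34.0
t 15.8667 tcp [554.4  12.2 142.9] x [-0.001  0.    -1.   ] zyaw -0.76 F [-1.7 -0.6 -3.1] M [ 0.07  0.04 -0.05] w 34.04
t 15.9167 tcp [554.5  12.2 143.1] x [-0.001  0.    -1.   ] zyaw -0.76 F [ 0.1  0.4 -2.5] M [ 0.06  0.01 -0.02] w 33.93
centre [555.87  12.21] rms 0.41 159
collar yaw -1.26 293
plane [4.000000e-03 6.000000e-04 1.266016e+02]
time_s: 16.17
ee_pos: [554.4, 12.2, 137.9]
ee_rot: [176.7, 89.9, 176.0]
force: [0.2, 0.2, -1.9]
gripper_width: 33.7
t 16.1667 tcp [554.4  12.2 137.9] x [-0.001  0.    -1.   ] zyaw -0.76 F [ 0.2  0.2 -1.9] M [0.02 0.01 0.04] w 33.68
```

```bash
python3 -m creep '[{"translation":[0,0,-0.4],"delta_rot":[0,0,0]},{"translation":[0,0,-0.4],"delta_rot":[0,0,0]},{"translation":[0,0,0],"delta_rot":[0,0,0]}]'
python3 -c "
from meas import *
tool()"
```

```text
time_s: 16.42
ee_pos: [554.1, 12.2, 129.4]
ee_rot: [177.7, 89.9, 177.0]
force: [0.0, 0.3, -2.4]
gripper_width: 34.3
t 16.4167 tcp [554.1  12.2 129.4] x [-0.002  0.    -1.   ] zyaw -0.76 F [ 0.   0.3 -2.4] M [ 0.07  0.02 -0.02] w 34.31
```

Free so far: the screw is past the shaft top and on the flat, with no resistance.

```bash
python3 -m creep '[{"translation":[0,0,-0.6],"delta_rot":[0,0,0]},{"translation":[0,0,-0.6],"delta_rot":[0,0,0]},{"translation":[0,0,-0.2],"delta_rot":[0,0,0]},{"translation":[0,0,0],"delta_rot":[0,0,0]}]'
python3 -c "
from meas import *
tool()"
python3 -m creep '[{"translation":[0,0,-0.2],"delta_rot":[0,0,0]},{"translation":[0,0,-0.1],"delta_rot":[0,0,0]},{"translation":[0,0,0],"delta_rot":[0,0,0]},{"translation":[0,0,0],"delta_rot":[0,0,0]}]' -1 60
python3 -c "
from meas import *
tool()"
```

```text
time_s: 16.75
ee_pos: [554.1, 12.2, 115.4]
ee_rot: [178.9, 89.9, 178.2]
force: [0.3, 0.1, -2.5]
gripper_width: 34.4
t 16.75 tcp [554.1  12.2 115.4] x [-0.002  0.    -1.   ] zyaw -0.76 F [ 0.3  0.1 -2.5] M [ 0.03  0.01 -0.04] w 34.36
time_s: 17.08
ee_pos: [554.9, 12.2, 113.5]
ee_rot: [14.0, 90.0, 13.3]
force: [0.0, -0.0, -3.0]
gripper_width: 34.1
t 17.0833 tcp [554.9  12.2 113.5] x [ 0.  0. -1.] zyaw -0.76 F [ 0. -0. -3.] M [0.03 0.01 0.03] w 34.07
```

```bash
python3 -m creep '[{"translation":[0,0,-0.1],"delta_rot":[0,0,0]},{"translation":[0,0,-0.1],"delta_rot":[0,0,0]},{"translation":[0,0,0],"delta_rot":[0,0,0]},{"translation":[0,0,0],"delta_rot":[0,0,0]}]'
python3 -c "
from meas import *
tool()"
python3 -m creep '[{"translation":[0,0,-0.1],"delta_rot":[0,0,0]},{"translation":[0,0,0],"delta_rot":[0,0,0]},{"translation":[0,0,0],"delta_rot":[0,0,0]}]'
python3 -c "
from meas import *
tool()"
```

```text
time_s: 17.42
ee_pos: [554.7, 12.2, 111.4]
ee_rot: [136.6, 90.0, 135.9]
force: [0.6, 0.4, -2.9]
gripper_width: 33.9
t 17.4167 tcp [554.7  12.2 111.4] x [-0.  0. -1.] zyaw -0.76 F [ 0.6  0.4 -2.9] M [ 0.11  0.03 -0.07] w 33.9
time_s: 17.67
ee_pos: [555.0, 12.2, 110.7]
ee_rot: [13.9, 90.0, 13.2]
force: [-0.3, 0.7, -0.4]
gripper_width: 34.2
t 17.6667 tcp [555.   12.2 110.7] x [ 0.001  0.    -1.   ] zyaw -0.76 F [-0.3  0.7 -0.4] M [0.06 0.07 0.02] w 34.18
```

```bash
python3 -m creep '[{"translation":[0,0,-0.08],"delta_rot":[0,0,0]},{"translation":[0,0,0],"delta_rot":[0,0,0]},{"translation":[0,0,0],"delta_rot":[0,0,0]},{"translation":[0,0,0],"delta_rot":[0,0,0]}]'
python3 -c "
from meas import *
tool(); grab('wrist','q'); grab('side','q'); tool()"; python3 arc.py q 94
```

```text
time_s: 18.0
ee_pos: [555.3, 12.3, 110.5]
ee_rot: [12.8, 89.9, 12.1]
force: [-0.3, -0.2, 5.7]
gripper_width: 34.0
t 18.0 tcp [555.3  12.3 110.5] x [ 0.002  0.    -1.   ] zyaw -0.77 F [-0.3 -0.2  5.7] M [0.3  0.23 0.03] w 33.99
t 18.1 tcp [555.3  12.3 110.5] x [ 0.002  0.    -1.   ] zyaw -0.77 F [-0.2 -1.   4.9] M [0.38 0.23 0.02] w 34.16
centre [556.82  12.33] rms 0.37 160
collar yaw -1.17 293
plane [5.90000e-03 3.10000e-03 9.43025e+01]
```

View pics/q_wrist.png

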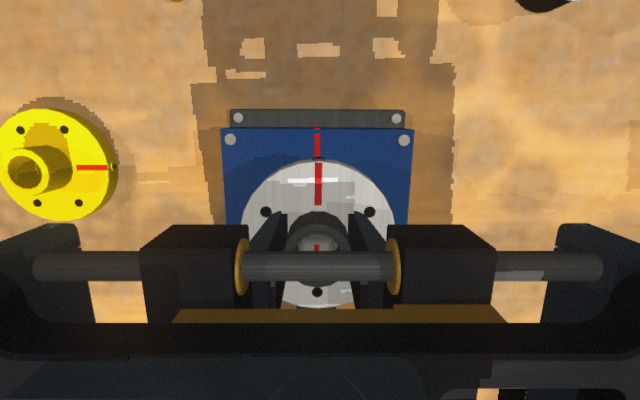

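```bash
python3 - <<'E'
from meas import *
p,d=load("side","q"); cv2.imwrite("pics/q2.png",cv2.resize(p[130:290,230:390],None,fx=3.7,fy=3.7,interpolation=cv2.INTER_CUBIC)[:,:,::-1])
E
```

```text
(no output)
```

View pics/q2.png

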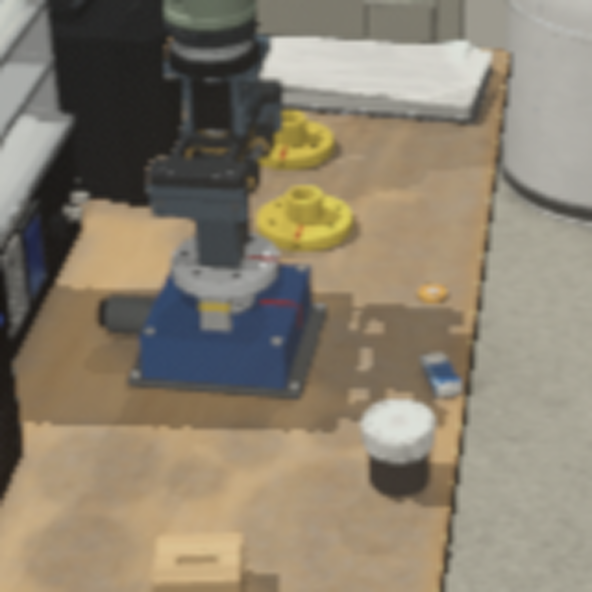

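The collar is seated on the blade with about 8 N on it, level, and the red lines are collinear: 317/318 px, collar yaw −1.2° against drive −1.1°. I'll hold briefly, check that it's steady, then hand in.

```bash
python3 -m creep '[{"translation":[0,0,-0.02],"delta_rot":[0,0,0]},{"translation":[0,0,0],"delta_rot":[0,0,0]},{"translation":[0,0,0],"delta_rot":[0,0,0]},{"translation":[0,0,0],"delta_rot":[0,0,0]},{"translation":[0,0,0],"delta_rot":[0,0,0]}]'
python3 -c "
from meas import *
from workcell import env
tool(); grab('wrist','r'); tool()"; python3 arc.py r 94; python3 -c "
from workcell import env
print(env.job_done())"
```

```text
time_s: 18.52
ee_pos: [555.3, 12.4, 110.4]
ee_rot: [14.4, 89.9, 13.6]
force: [-0.6, 0.3, 6.9]
gripper_width: 34.1
t 18.5167 tcp [555.3  12.4 110.4] x [ 0.002  0.    -1.   ] zyaw -0.77 F [-0.6  0.3  6.9] M [ 0.37  0.23 -0.02] w 34.07
t 18.5667 tcp [555.4  12.3 110.5] x [ 0.002  0.    -1.   ] zyaw -0.77 F [-0.3 -0.3  5.9] M [ 0.43  0.23 -0.03] w 34.32
centre [556.85  12.35] rms 0.38 158
collar yaw -1.18 293
plane [7.80000e-03 2.50000e-03 9.43207e+01]
the job is handed in; nothing more can be done
None
```

The job is done and handed in at 18.6 s, with the arm still gripping the collar and pressing it onto the gauge blade.

- **Blade:** it stands fully down in the drive's slot. It bottomed at 9 N, and its top measured about 80 mm above the desk.
- **Shaft:** I gripped it square on the flat (the opening read 15.3–15.5 mm) and turned it about −44° until the flat faced the red index line. The end-face outline agreed to within about 1°. The short red stripe alone suggested up to 3° off, but it covers only about 34 pixels.
- **Collar:** it went down the shaft without resistance and rests on the blade, held with 60 N grip and about 9 N of push. Its yaw is −1.2° against the drive's −1.1°. The underside is about 80 mm above the desk and it looks level: the slope reads 0.4° or less, much as before contact.
- **Disagreement:** the collar's centre reads about 1 mm behind the shaft axis. That is within the bore's 2 mm clearance.
- **Gripper reading:** the opening on the 36 mm hub reads about 34 mm. Other grips also read slightly low.
- **Bystanders:** I never touched the pot or the check source; in the last side view both stand where they began.

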